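Seat the tube-holder plate on its pins and shim it with the wedge

TASK

Lower the aluminium tube-holder plate (do not drop it) over the two locating pins of the steel bed, its two short tubes towards the mouth of the bed's slot, until it rests flush, and let go of it. Then take the steel wedge and push it, level and tip first, into the slot under the plate until the plate's front edge just lifts off the bed, by about 3 to 4 mm, its rear edge staying down. Finish while still gripping the wedge there, the robot clear of the plate, and leave the other things on the bench alone.

Things in the scene. Friction and masses are not known exactly. Their poses are not given: they have to be found in the camera images.
- bed: Fixed dark steel bed on the bench, 150 x 150 mm, 24 mm high. Origin: centre of its underside, on the bench; x from its front (slot mouth, roughly facing the robot) to its rear, y left, z up. The plate belongs on it with its centre straight above this origin and its x axis along the bed's; the plate's front edge then lies 5 mm behind the bed's front face.
- pin_left (a point): Foot of the left locating pin, on the bed's top (24 mm above the bench), at x = +30, y = +48 mm in the bed's frame. The pin is 12 mm in diameter and stands 24 mm high, its top 6 mm tapered to 5 mm.
- pin_right (a point): Foot of the right pin, the same, at x = +30, y = -48 mm in the bed's frame.
- slot_mouth (a point): Middle of the mouth of the bed's slot at bench level, on the front face (x = -75 mm, y = 0 in the bed's frame); axes as the bed's. The slot is 40 mm wide, cut down to the bench, open above and in front, and runs from here 110 mm back along the bed's x.
- plate_handle (a point): Centre of the black handle bar of the loose aluminium plate, 47 mm above the plate's underside, straight above its centre. The bar is 72 mm long along the plate's x, 16 mm wide along y, 18 mm high, with a post down to the plate at each end. Axes as the plate's: x to its rear, y left, z up. The plate starts flat on the bench.
- plate_hole_left (a point): Centre of the left through hole, at the plate's underside, x = +30, y = +48 mm from the plate's centre; 15 mm in diameter; it goes on the left pin.
- plate_hole_right (a point): Centre of the right through hole, the same, at x = +30, y = -48 mm; it goes on the right pin.
- plate_front (a point): Middle of the plate's front edge at its underside, 70 mm in front of its centre; how far it stands above the bed's top (24 mm above the bench) is the lift. The plate is 140 x 140 mm, 10 mm thick, 0.4 to 0.8 kg. Two black tubes, 30 mm in diameter, tops 50 mm above the underside, stand near its front corners at x = -42, y = +-48 mm from its centre.
- plate_rear (a point): Middle of the plate's rear edge at its underside, x = +70 mm.
- wedge_grip (a point): Centre of the grip block at the heel of the loose steel wedge, 27.5 mm above the wedge's underside. The block is 30 x 30 mm and 55 mm high. The wedge is 120 mm long, 30 mm wide, about 0.35 kg, and starts lying on the bench. Axes: x towards the tip, y left, z up.
- wedge_tip (a point): Middle of the wedge's tip at its underside, 105 mm ahead of wedge_grip. The ramp is 10 mm high at the tip and rises evenly to 32.5 mm over 90 mm, up to the grip block (1 mm in 4). With the wedge on the bench it meets the plate's front edge (24 mm up) 56 mm back from the tip; from there each 4 mm of push lifts that edge 1 mm.
- jar: Filler jar, 60 mm in diameter, 70 mm high, standing; origin at the centre of its underside. Leave alone.
- spatula: Spatula, 240 mm long, lying on the bench; origin under its middle. Leave alone.
- brush: Brush, 180 mm long, lying on the bench; origin under its middle. Leave alone.
- collar: Steel collar ring, 52 mm in diameter, 22 mm high, lying flat; origin at the centre of its underside. Leave alone.
- tube_a: Black tube, 36 mm in diameter, 85 mm high, standing; origin at the centre of its underside. Leave alone.
- tube_b: Black tube, 36 mm in diameter, 60 mm high, standing; origin at the centre of its underside. Leave alone.
- tube_c: Black tube, 36 mm in diameter, 50 mm high, standing; origin at the centre of its underside. Leave alone.
Things that resemble listed ones, but are neither listed nor needed, are in the scene too. Leave any turquoise or yellow look-alike of the part that bears wedge_grip alone.

How it is judged (in metres and radians):
On the way:
1. the plate rests flush on the bed with both pins in their holes, and the gripper has let go of it (horizontal distance between plate_hole_left and pin_left below 0.0035 m and horizontal distance between plate_hole_right and pin_right below 0.0035 m and z of each of plate_front, plate_rear in the frame of bed below 0.0252 m and contact force between each of the arm, the fingers and plate below 0.1 N), for 0.3 s.
At the end, for the whole second after the job is handed in: Pins in holes (within 3.5 mm); plate's front edge 1.5 to 6.5 mm above the bed, rear edge under 1.5 mm; the wedge level (7 deg), its tip in the slot, bearing on the plate (0.5 N), gripped by the fingers (1 N); robot off the plate; all at rest; other things within 20 mm of their start (horizontal distance between plate_hole_left and pin_left below 0.0035 m and horizontal distance between plate_hole_right and pin_right below 0.0035 m and z of plate_front in the frame of bed between 0.0255 and 0.0305 m and z of plate_rear in the frame of bed below 0.0255 m and contact force between wedge and plate above 0.5 N and contact force between the fingers and wedge above 1 N and contact force between each of the arm, the fingers and plate below 0.3 N and angle between wedge_grip's own z axis and vertical below 0.12 rad and x of wedge_tip in the frame of bed above -0.075 m and linear speed of each of plate, wedge below 0.01 m/s and distance of each of jar, spatula, brush, collar, tube_a, tube_b, tube_c from where it was at the start of the episode below 0.02 m); the arm keeps its last pose, push and grip.
It fails at once if the plate is dropped onto the bed: let go of in the air above it (horizontal distance between plate_handle and bed below 0.08 m and z of plate_handle in the frame of bed above 0.077 m and contact force between each of the fingers, the arm and plate below 0.05 N and contact force between plate and bed below 0.05 N).
It fails at once if another loose thing on the bench is pushed over 20 mm or knocked over (distance of any of jar, spatula, brush, collar, tube_a, tube_b, tube_c from where it was at the start of the episode above 0.02 m or angle between any of jar, collar, tube_a, tube_b, tube_c's own z axis and vertical above 0.4 rad).
It also fails if it takes over 72 s, if anything falls off the work surface, if the arm or the gripper's body presses on something with over 40 N, if the wrist force passes 120 N, or if a joint passes its speed limit or range.

ROBOT

A 7-joint arm with a two-finger parallel gripper is mounted at the origin on the work surface. World frame = base frame: x ahead of the robot, y to its left, z up, the work surface at z = 0. Lengths are in m, angles in degrees, forces in N, time in s.
With the tool pointing down it reaches from about 0.35 to 0.9 m from the base axis. Payload 8.1 kg.
Tool frame: the origin (TCP) lies midway between the tips of the shut fingers; the grasp point (between the pads) lies bot.hold_point_z behind it (bot.hold_point_z is the distance from the TCP to the grasp point, in m); x points along the fingers, y is the direction in which the jaws open and shut, and the axes are right-handed (so a half turn about x gives the same grasp; the last joint's range is limited). The gripper opens to 92 mm and grips with 3 to 60 N. Pads are 19 mm wide; open, the fingers measure 130 mm over their backs; the gripper's body (75 mm by 190 mm) begins 47 mm behind the grasp point.
Start: joints at [71.012, 24.895, 1.432, 90.138, -0.665, 64.973, -4.303], TCP at [0.142, -0.609, 0.189] pointing down, gripper open.
Joint ranges: [-149.89, 149.89], [-25.12, 119.58], [-72.63, 75.52], [4.76, 147.25], [-75.54, 255.54], [6.69, 114.76], [-157.13, 157.13]. Speed limits (degrees/s): [127.2, 127.2, 172.46, 172.46, 180, 180, 180].

INTERFACE

Orientations are given as [roll, pitch, yaw] about the fixed x, y, z axes, in that order (R = Rz(yaw) Ry(pitch) Rx(roll)).
In Python, from station import bot, grab_frame, calibration gives the robot as it stands.
- The arm moves only by the shell command python3 -m crank 'ROWS' [OPENING] [FORCE]. ROWS is JSON, a list of rows, each a list of 2 entries, a list of its own where there are three numbers: the shift along the tool's x, y, z as a fraction of full scale, then the turn, a rotation vector about the tool's x, y, z as a fraction of full scale. In form: [[[x, y, z], [rx, ry, rz]], ...]. A call has 1 to 8 rows; each row is the pose to reach, as a shift and turn from the pose measured when the call began, along the tool's axes at that moment, turning the shorter way round; what a row does not reach only later rows make up. Full scale, the value 1, is 100 mm for a shift and 2 pi rad for a turn. A row lasts 1/12 s, in which the tool goes at most 41.7 mm and 7.16 degrees, less where a joint would pass 70% of its speed; a pose out of reach is approached as far as the arm can. A call with a number of a shift or a turn outside -1 to 1 is refused whole. A call with a gripper value outside its range is refused whole. OPENING is the closure, from -1 (fully open) to 1 (shut), so that 0 is half open, set as the call begins (- or left out, the last holds). The fingers move at their own pace and stop on an object; FORCE is the grip in N (left out, the last holds). Time passes only in rows, so rows that repeat a pose let the fingers close. It gives the time, the measured TCP pose, the force and the opening at its end, in the units of the state.
- bot.read_state(): the state, without advancing time (a new reading comes with each control period).
- grab_frame(name): name is "scene" or "top"; returns (picture, depth): 400x640x3 uint8, blue, green, red; 400x640 float32, m along the optical axis (not along the pixel's ray), 0 where there is no reading.
- calibration(name): a dict with "K" (3x3 intrinsics, pixels), "k1" (the pictures are not rectified: a ray, as slopes to the right and down, at radius r is drawn at 1 + k1 r^2 times it, then the intrinsics apply), "R" (3x3) and "t" (3): a world point X has camera coordinates R X + t. Camera axes: x right, y down, z forward; pixel columns grow to the right and rows downward; lengths in m; the calibration is good to about 2 mm. A picture is of the moment at which its call begins. calibration takes no time and is no camera call.
- bot.job_done(): hands the job in, once; it reports no verdict.
The state is a dict: "t": time; "joints": joint angles; "dq": joint speeds; "joint_torque": joint torques, N m; "position": TCP position; "eef_rot": TCP orientation; "ft_force": force on the tool from outside, world axes, zero at the start; "torque": the same for the moment, N m; "grip_width": opening from 0.0 (shut) to 1.0 (fully open).
Only numpy, scipy, OpenCV 4.12 (cv2) and the standard library are available. Lean on these libraries where they do the work, as an engineer would, in place of code of your own. Each camera call takes 0.05 s, during which the arm holds its last target.

## Working session

There is one attempt and no reset: what is moved stays moved. The work goes in short steps, Python scripts to look and compute and a shell command to move; the robot and the scene stay as the last step left them, time stands still between calls to the robot, and variables do not carry over. Pictures are saved under pics/ and viewed, and the job is handed in when it is done.

```bash
ls; mkdir -p pics
python3 - <<'E'
from station import bot, grab_frame, calibration
import cv2,numpy as np
for n in("scene","top"):
    im,d=grab_frame(n); cv2.imwrite(f"pics/{n}0.png",im); np.save(f"pics/{n}0.npy",d)
    c=calibration(n); print(n,c, d.shape,(d>0).mean())
print(bot.read_state(),bot.hold_point_z)
E
```

```text
pics
scene {'K': array([[507.87750933,   0.        , 319.49897303],
       [  0.        , 507.87750933, 194.52662024],
       [  0.        ,   0.        ,   1.        ]]), 'k1': -0.047311405793846864, 'R': array([[-0.78297511,  0.62198292,  0.00933914],
       [ 0.3180556 ,  0.41319248, -0.85329515],
       [-0.53459387, -0.6651385 , -0.52134458]]), 't': array([ 0.48508086, -0.12940211,  1.9474617 ])} (400, 640) 0.97201953125
top {'K': array([[407.96793272,   0.        , 318.30849762],
       [  0.        , 407.96793272, 198.95914286],
       [  0.        ,   0.        ,   1.        ]]), 'k1': -0.005712158425838525, 'R': array([[-0.00980532, -0.99950238, -0.02998076],
       [-0.99005518,  0.01391174, -0.13998999],
       [ 0.14033741,  0.02830996, -0.98969892]]), 't': array([0.02447603, 0.6050792 , 1.15341831])} (400, 640) 0.99619140625
{'t': 0.1, 'joints': array([71.01047708, 24.9327821 ,  1.4293935 , 90.18187957, -0.66388427,
       64.97343359, -4.30122261]), 'dq': array([-0.02521972, -0.14819544,  0.06620753, -0.1736302 , -0.0110699 ,
       -0.05924187,  0.03713827]), 'joint_torque': array([ 4.34517598e-03, -6.69129610e+01,  9.88137983e-01, -3.15143073e+01,
       -6.07232633e-02,  3.74848105e-02,  6.69188489e-05]), 'position': array([ 0.14161711, -0.60823678,  0.18823325]), 'eef_rot': array([-84.72449228,  89.92019354, 108.38588455]), 'ft_force': array([0.33183943, 0.13227663, 0.66449427]), 'torque': array([ 0.02572206,  0.01578578, -0.01711799]), 'grip_width': 1.0032570081060588} 0.0188
```

View pics/scene0.png

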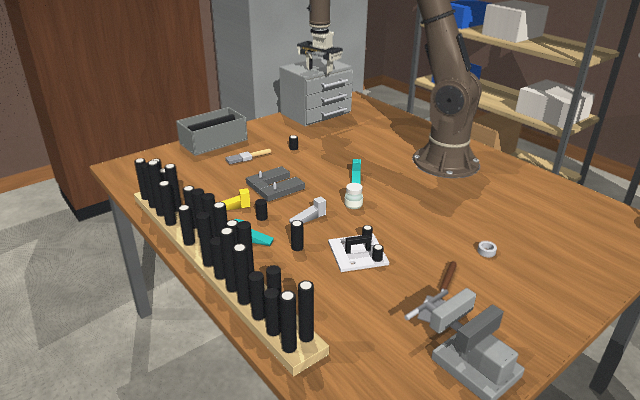

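View pics/top0.png

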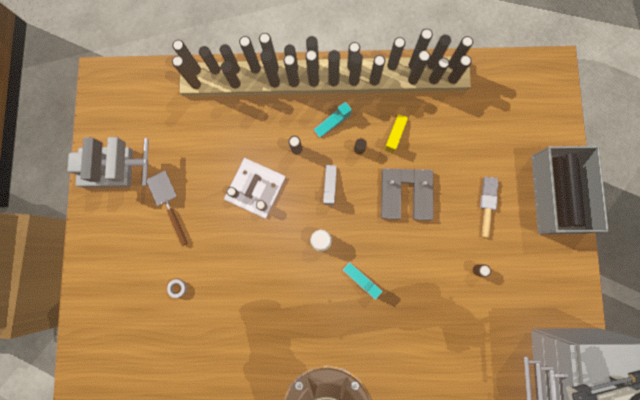

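The top view shows:
- white plate at about (255,187), with its tubes towards the lower left
- bed at (407,195), with its slot opening downwards in the image, towards the robot
- wedge candidates: grey (330,185), turquoise (333,120), turquoise (363,281), yellow (397,132)

The grey one is the steel wedge. The others are coloured look-alikes. I'll enlarge to confirm.

Run:
```python
import cv2,numpy as np
im=cv2.imread("pics/top0.png")
c=im[140:240,215:445]; cv2.imwrite("pics/crop_top.png",cv2.resize(c,None,fx=3.45,fy=3.45,interpolation=cv2.INTER_CUBIC))
im=cv2.imread("pics/scene0.png")
c=im[150:280,230:400]; cv2.imwrite("pics/crop_sc.png",cv2.resize(c,None,fx=4.5,fy=4.5,interpolation=cv2.INTER_CUBIC))
```

```text
(no output)
```

View pics/crop_top.png

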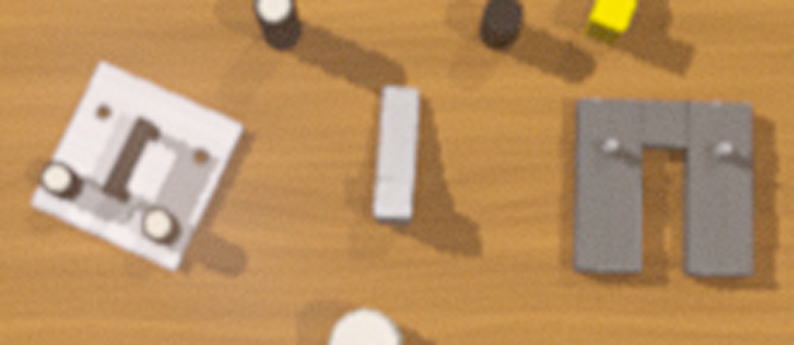

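View pics/crop_sc.png

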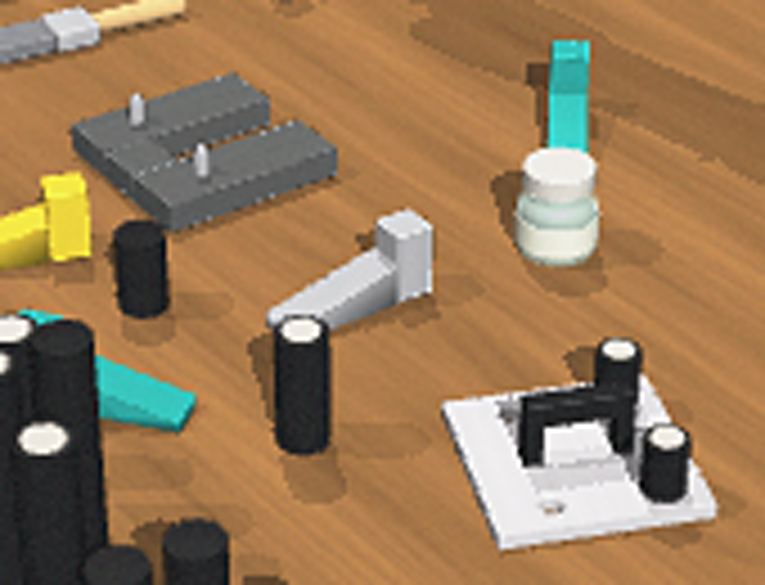

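The crop confirms it: the grey wedge at (330,185) has its grip block at the robot end, near (328,200), and its tip pointing away. Now I'll measure.

```bash
cat > h.py <<'E'
import numpy as np,cv2
from station import calibration
C={n:calibration(n) for n in("scene","top")}
def rays(n,uv):
    c=C[n];uv=np.atleast_2d(np.asarray(uv,float));K=c["K"]
    xy=cv2.undistortPoints(uv[:,None],K,np.array([c["k1"],0,0,0.]))[:,0]
    D=np.c_[xy,np.ones(len(xy))]
    return D@c["R"], -c["R"].T@c["t"]
def onplane(n,uv,z):
    d,o=rays(n,uv); return o+d*((z-o[2])/d[:,2])[:,None]
def cloud(n,depth):
    v,u=np.mgrid[:400,:640];d,o=rays(n,np.c_[u.ravel(),v.ravel()])
    return (o+d*depth.ravel()[:,None]).reshape(400,640,3)
def proj(n,X):
    c=C[n];X=np.atleast_2d(X)
    return cv2.projectPoints(X,cv2.Rodrigues(c["R"])[0],c["t"],c["K"],np.array([c["k1"],0,0,0.]))[0][:,0]
E
python3 - <<'E'
from h import *
np.set_printoptions(precision=4,suppress=True)
for n in("top","scene"):
    P=cloud(n,np.load(f"pics/{n}0.npy"))
    im=cv2.imread(f"pics/{n}0.png"); hsv=cv2.cvtColor(im,cv2.COLOR_BGR2HSV)
    t=P[...,2]; print(n,"table",np.median(P[190:230,300:320,2]) if n=="top" else "")
    W=P
    # regions in world
    for name,(x0,x1,y0,y1),(z0,z1) in [("bedtop",(.45,.70,-.35,-.1),(.019,.029)),("platetop",(.45,.7,.05,.35),(.006,.014)),("handle",(.45,.7,.05,.35),(.053,.060)),("platehi",(.45,.7,.05,.35),(.03,.06)),("wedge",(.45,.65,-.05,.05),(.008,.06)),("grip",(.45,.65,-.05,.04),(.05,.06)),("pins",(.45,.70,-.35,-.1),(.036,.055))]:
        m=(W[...,0]>x0)&(W[...,0]<x1)&(W[...,1]>y0)&(W[...,1]<y1)&(W[...,2]>z0)&(W[...,2]<z1)
        k,lab,st,ce=cv2.connectedComponentsWithStats(m.astype(np.uint8))
        for i in range(1,k):
            if st[i,4]<4: continue
            q=W[lab==i]; r=cv2.minAreaRect((q[:,:2]*1000).astype(np.float32))
            print(name,st[i,4],"px",ce[i],"mean",q.mean(0),"rect",np.round(r[0],1),np.round(r[1],1),round(r[2],1))
E
```

```text
top table -0.0009130562731810565
bedtop 1892 px [407.1416 191.7156] mean [ 0.6264 -0.2463  0.0232] rect [ 623.4 -246.1] [149. 150.] 87.4
platetop 1265 px [256.2664 189.634 ] mean [0.6415 0.2067 0.0093] rect [650.3 212.3] [140.9 139.9] 64.8
handle 104 px [251.5769 184.5096] mean [0.649  0.2121 0.0559] rect [649.6 211.7] [15.9 71.1] 64.8
platehi 163 px [252.184 184.816] mean [0.6487 0.2109 0.0525] rect [649.8 212.2] [16.9 71.2] 64.8
platehi 91 px [231.9341 191.1648] mean [0.6315 0.2717 0.0476] rect [632.2 273.1] [28.1 27. ] 46.2
platehi 89 px [260.8652 204.382 ] mean [0.5909 0.1854 0.0483] rect [590.6 186. ] [26.2 27.4] 0.4
wedge 193 px [329.1088 193.9896] mean [ 0.6199 -0.0146  0.0421] rect [622.1 -14.5] [29.5 55.9] 88.2
wedge 5 px [313.2 233. ] mean [0.5062 0.0333 0.0366] rect [506.8  33.3] [ 2.4 14.6] 53.4
wedge 65 px [322.9538 242.9077] mean [0.4772 0.0052 0.0379] rect [482.6   9.1] [49.5 60.1] 27.5
grip 102 px [328.8824 196.6471] mean [ 0.6101 -0.0139  0.0542] rect [609.3 -14.1] [29.1 30.2] 89.1
pins 14 px [392.2857 181.5   ] mean [ 0.6539 -0.2003  0.0436] rect [ 653.7 -201. ] [9.
[... 686 characters left out ...]
4.   56.2] 10.7
platehi 111 px [377.6486 249.5856] mean [0.638 0.28  0.044] rect [635.7 277.8] [32.1 27.5] 66.1
wedge 255 px [353.4471 198.8353] mean [0.5033 0.0296 0.0339] rect [500.1  24.7] [39.2 59.5] 45.9
wedge 246 px [317.813  206.2033] mean [ 0.6226 -0.0052  0.0347] rect [623.  -13.9] [44.6 54.8] 82.6
grip 34 px [353.4118 192.8235] mean [0.5033 0.0279 0.0559] rect [502.9  24.9] [25.7 49.9] 38.4
grip 61 px [319.4098 199.8525] mean [ 0.6139 -0.0083  0.0536] rect [613.1  -9. ] [37.2 29.6] 81.7
pins 9 px [259.8889 172.3333] mean [ 0.654  -0.2916  0.0416] rect [ 654.2 -290.5] [14.6  7. ] 57.9
pins 11 px [274.0909 183.6364] mean [ 0.6594 -0.1954  0.0423] rect [ 658.4 -197.3] [13.1  6.9] 56.3
```

```bash
cat > plan.py <<'E'
import numpy as np,sys
from scipy.spatial.transform import Rotation as R
from station import bot
def axes(yaw):  # tool x down, tool y along world dir yaw+90 (body y) 
    y=np.array([-np.sin(np.radians(yaw)),np.cos(np.radians(yaw)),0]);x=np.array([0,0,-1.])
    return np.c_[x,y,np.cross(x,y)]
def plan(p,yaw,flip=None):
    s=bot.read_state();A=R.from_euler('xyz',s["eef_rot"],degrees=True)
    best=None
    for f in(0,180):
        if flip is not None and f!=flip: continue
        T=R.from_matrix(axes(yaw+f)); rv=(A.inv()*T).as_rotvec()
        if best is None or np.linalg.norm(rv)<np.linalg.norm(best[1]): best=(f,rv)
    sh=A.inv().apply(np.array(p)-s["position"])*10
    print("t %.2f pos"%s["t"],np.round(s["position"],4),"yaw-ish",np.round(np.degrees(np.arctan2(-A.as_matrix()[0,1],A.as_matrix()[1,1])),2),"tilt",np.round(np.degrees(np.arccos(-A.as_matrix()[2,0])),2),"grip",round(s["grip_width"],3),"F",np.round(s["ft_force"],1))
    print("flip",best[0],"shift",np.round(sh,3),"turn",np.round(best[1]/2/np.pi,4),"deg",np.round(np.degrees(best[1]),1))
if __name__=="__main__":
    a=[float(v) for v in sys.argv[1:]]
    plan(a[:3],a[3],a[4] if len(a)>4 else None)
E
python3 plan.py .65 .212 .19 -25.1
python3 - <<'E'
from h import *
from station import bot
from scipy.spatial.transform import Rotation as R
print(R.from_euler('xyz',bot.read_state()["eef_rot"],degrees=True).as_matrix().round(3))
# wedge mask yaw
P=cloud("top",np.load("pics/top0.npy")); im=cv2.imread("pics/top0.png")
hsv=cv2.cvtColor(im,cv2.COLOR_BGR2HSV)
m=(hsv[...,1]<70)&(hsv[...,2]>110)
k,l,s,c=cv2.connectedComponentsWithStats(m.astype(np.uint8)); i=l[190,330]; print(s[i])
q=P[l==i]; 
for lo in np.arange(.59,.73,.02):
    z=q[(q[:,0]>lo)&(q[:,0]<lo+.02)]
    if len(z): print(round(lo,2),(z.min(0)+z.max(0)).round(4)[1]/2,z.mean(0).round(4),z[:,1].ptp() if hasattr(z,'ptp') else '')
print(cv2.minAreaRect((q[:,:2]*1000).astype(np.float32)))
# other objects
for n,uv in dict(jar=(320,240),tubeA=(295,145),tubeB=(360,147),col=(176,289),tubeC=(483,271),spat_or_brush=(489,205),teal=(363,281),yel=(397,132)).items(): print(n,P[uv[1],uv[0]].round(3))
E
```

```text
t 0.10 pos [ 0.1416 -0.6082  0.1882] yaw-ish -166.89 tilt 0.08 grip 1.003 F [0.3 0.1 0.7]
flip 180 shift [-0.009 -6.835 -6.812] turn [1.061e-01 1.000e-04 2.000e-04] deg [38.2  0.   0.1]
[[-0.     0.227 -0.974]
 [ 0.001 -0.974 -0.227]
 [-1.    -0.001  0.   ]]
[323 165  14  40 442]
0.59 -0.01235 [ 0.601  -0.013   0.0434] 
0.61 -0.01245 [ 0.6177 -0.0138  0.0473] 
0.63 -0.0159 [ 0.6404 -0.0156  0.0248] 
0.65 -0.01615 [ 0.6602 -0.0176  0.0189] 
0.67 -0.01785 [ 0.6798 -0.0177  0.0159] 
0.69 -0.0198 [ 0.6996 -0.0199  0.0114] 
0.71 -0.0199 [ 0.7127 -0.0179  0.0085] 
((577.0137329101562, -9.922229766845703), (35.244869232177734, 277.248046875), 85.49715423583984)
jar [0.485 0.013 0.065]
tubeA [0.759 0.082 0.08 ]
tubeB [ 0.756 -0.107  0.059]
col [ 0.346  0.447 -0.004]
tubeC [ 0.393 -0.445  0.048]
spat_or_brush [ 0.584 -0.485  0.02 ]
teal [ 0.367 -0.109  0.026]
yel [ 0.81  -0.223  0.024]
```

```bash
for i in 1 ; do python3 -m crank '[[[0,-0.3,-0.3],[0,0,0]],[[0,-0.6,-0.6],[0,0,0]],[[0,-0.9,-0.9],[0,0,0]],[[0,-1,-1],[0,0,0]],[[0,-1,-1],[0,0,0]]]' -0.3 20; done
python3 -m crank '[[[0,-0.3,-0.3],[0.02,0,0]],[[0,-0.6,-0.6],[0.04,0,0]],[[0,-0.9,-0.9],[0.05,0,0]],[[0,-1,-1],[0.05,0,0]],[[0,-1,-1],[0.05,0,0]]]'
python3 plan.py .65 .212 .19 -25.1
```

```text
t: 0.52
position: [0.2197, -0.4838, 0.1883]
eef_rot: [-113.1, 89.8, 80.4]
ft_force: [0.3, 0.3, -0.0]
grip_width: 0.693
t: 0.93
position: [0.2967, -0.3587, 0.1887]
eef_rot: [-100.7, 89.7, 75.1]
ft_force: [0.6, 0.1, 0.4]
grip_width: 0.651
t 0.93 pos [ 0.2967 -0.3587  0.1887] yaw-ish 175.85 tilt 0.32 grip 0.651 F [0.6 0.1 0.4]
flip 180 shift [ 0.024 -5.948 -3.111] turn [ 0.0582 -0.      0.0009] deg [20.9 -0.   0.3]
```

```bash
python3 -m crank '[[[0,-0.35,-0.2],[0,0,0]],[[0,-0.7,-0.4],[0,0,0]],[[0,-1,-0.55],[0,0,0]],[[0,-1,-0.55],[0,0,0]]]' >/dev/null
python3 -m crank '[[[0,-0.35,-0.2],[0,0,0]],[[0,-0.7,-0.4],[0,0,0]],[[0,-1,-0.55],[0,0,0]],[[0,-1,-0.55],[0,0,0]]]' >/dev/null
python3 -m crank '[[[0,-0.35,-0.2],[0,0,0]],[[0,-0.7,-0.4],[0,0,0]],[[0,-1,-0.55],[0,0,0]],[[0,-1,-0.55],[0,0,0]]]' >/dev/null
python3 -m crank '[[[0,-0.35,-0.2],[0.02,0,0]],[[0,-0.7,-0.4],[0.04,0,0]],[[0,-1,-0.55],[0.055,0,0]],[[0,-1,-0.55],[0.055,0,0]],[[0,-1,-0.55],[0.055,0,0]]]' >/dev/null
python3 plan.py .65 .212 .15 -25.1 180
```

```text
t 2.35 pos [0.5523 0.0456 0.1935] yaw-ish 157.65 tilt 0.91 grip 0.648 F [-0.  -1.1 -0.2]
flip 180 shift [ 0.465 -1.903 -0.271] turn [ 0.0076 -0.0002  0.0025] deg [ 2.8 -0.1  0.9]
```

```bash
python3 -m crank '[[[0.1,-0.35,-0.05],[0,0,0]],[[0.2,-0.7,-0.1],[0.0076,0,0.0025]],[[0.2,-1,-0.15],[0.0076,0,0.0025]],[[0.2,-1,-0.15],[0.0076,0,0.0025]]]' >/dev/null
python3 plan.py .65 .212 .12 -25.1 180
```

```text
t 2.68 pos [0.6057 0.1369 0.174 ] yaw-ish 155.25 tilt 0.15 grip 0.649 F [ 0.4  0.3 -0. ]
flip 180 shift [ 0.542 -0.866 -0.088] turn [0.001  0.0001 0.0004] deg [0.3 0.  0.1]
```

```bash
python3 -m crank '[[[0.15,-0.35,-0.04],[0,0,0]],[[0.35,-0.7,-0.08],[0,0,0]],[[0.55,-0.87,-0.09],[0.001,0,0]],[[0.55,-0.87,-0.09],[0.001,0,0]],[[0.55,-0.87,-0.09],[0.001,0,0]]]' >/dev/null
python3 - <<'E'
from h import *
from station import grab_frame
im,d=grab_frame("scene"); cv2.imwrite("pics/s1.png",cv2.resize(im[130:290,260:460],None,fx=4,fy=3.7,interpolation=cv2.INTER_CUBIC))
E
python3 plan.py .65 .212 .028 -25.1 180
```

```text
t 3.15 pos [0.6505 0.2093 0.1186] yaw-ish 154.85 tilt 0.04 grip 0.653 F [ 0.1 -0.4  0.5]
flip 180 shift [ 0.906 -0.022  0.016] turn [-0.0001  0.0001  0.    ] deg [-0.  0.  0.]
```

View pics/s1.png

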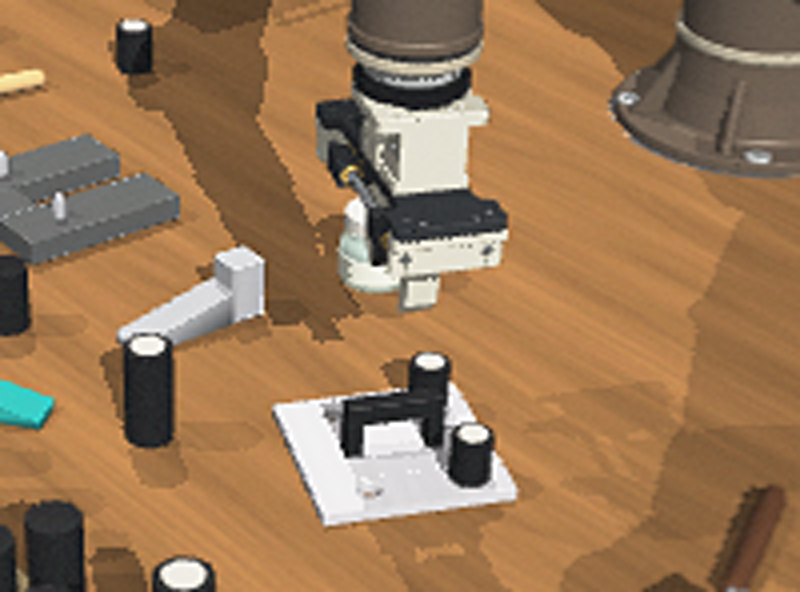

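The scene view shows one finger at about crop (418,300), above the handle bar at (395,405). The camera looks along the jaw axis, so the other finger is hidden. That is consistent, so I'll descend.

```bash
python3 -m crank '[[[0.2,-0.02,0.02],[0,0,0]],[[0.4,-0.02,0.02],[0,0,0]],[[0.6,-0.02,0.02],[0,0,0]],[[0.75,-0.02,0.02],[0,0,0]],[[0.85,-0.02,0.02],[0,0,0]],[[0.91,-0.02,0.02],[0,0,0]],[[0.91,-0.02,0.02],[0,0,0]]]'
python3 plan.py .65 .212 .028 -25.1 180
python3 -m crank '[[[0,0,0],[0,0,0]],[[0,0,0],[0,0,0]],[[0,0,0],[0,0,0]],[[0,0,0],[0,0,0]],[[0,0,0],[0,0,0]],[[0,0,0],[0,0,0]]]' 1 45
python3 plan.py .65 .212 .028 -25.1 180
```

```text
t: 3.73
position: [0.6495, 0.2102, 0.0274]
eef_rot: [45.0, 89.9, -160.2]
ft_force: [-0.4, -0.3, 0.1]
grip_width: 0.651
t 3.73 pos [0.6495 0.2102 0.0274] yaw-ish 154.79 tilt 0.07 grip 0.651 F [-0.4 -0.3  0.1]
flip 180 shift [-0.006 -0.018  0.003] turn [-0.0003  0.0001 -0.0001] deg [-0.1  0.  -0. ]
t: 4.23
position: [0.6497, 0.2104, 0.0277]
eef_rot: [43.9, 90.0, -161.3]
ft_force: [0.1, -0.3, -0.4]
grip_width: 0.261
t 4.23 pos [0.6497 0.2104 0.0277] yaw-ish 154.8 tilt 0.04 grip 0.261 F [ 0.1 -0.3 -0.4]
flip 180 shift [-0.003 -0.016  0.004] turn [-0.0003  0.0001 -0.0001] deg [-0.1  0.  -0. ]
```

```bash
python3 -m crank '[[[0,0,0],[0,0,0]],[[0,0,0],[0,0,0]],[[0,0,0],[0,0,0]],[[0,0,0],[0,0,0]],[[0,0,0],[0,0,0]],[[0,0,0],[0,0,0]]]' 1 45
python3 -m crank '[[[-0.15,0,0],[0,0,0]],[[-0.3,0,0],[0,0,0]],[[-0.5,0,0],[0,0,0]],[[-0.7,0,0],[0,0,0]],[[-0.9,0,0],[0,0,0]],[[-1,0,0],[0,0,0]],[[-1,0,0],[0,0,0]]]'
python3 plan.py .62 -.246 .13 -2.6 180
```

```text
t: 4.73
position: [0.6497, 0.2104, 0.0277]
eef_rot: [41.8, 90.0, -163.4]
ft_force: [-0.2, 1.1, -0.1]
grip_width: 0.008
t: 5.32
position: [0.6512, 0.2111, 0.1304]
eef_rot: [-132.0, 89.8, 22.8]
ft_force: [0.3, 0.1, -0.1]
grip_width: 0.008
t 5.32 pos [0.6512 0.2111 0.1304] yaw-ish 154.79 tilt 0.22 grip 0.008 F [ 0.3  0.1 -0.1]
flip 180 shift [-4.000e-03  4.269e+00 -1.664e+00] turn [-0.0628 -0.0005  0.0004] deg [-22.6  -0.2   0.1]
```

The gripper shut fully (0.008), so the grasp missed. I'll look before doing anything else.

Run:
```python
from h import *
from station import grab_frame,bot
for n in("scene","top"):
    im,d=grab_frame(n); np.save(f"pics/{n}2.npy",d); cv2.imwrite(f"pics/{n}2.png",im)
    p=proj(n,[bot.read_state()["position"]])[0]; print(n,p)
    c=np.array([359,220]) if n=="scene" else np.array([255,187])
    a=im[c[1]-70:c[1]+70,c[0]-90:c[0]+90]; cv2.imwrite(f"pics/c2{n}.png",cv2.resize(a,None,fx=4,fy=4,interpolation=cv2.INTER_CUBIC))
```

```text
scene [358.92076666 214.52443089]
top [247.28130662 179.78626361]
```

View pics/c2scene.png

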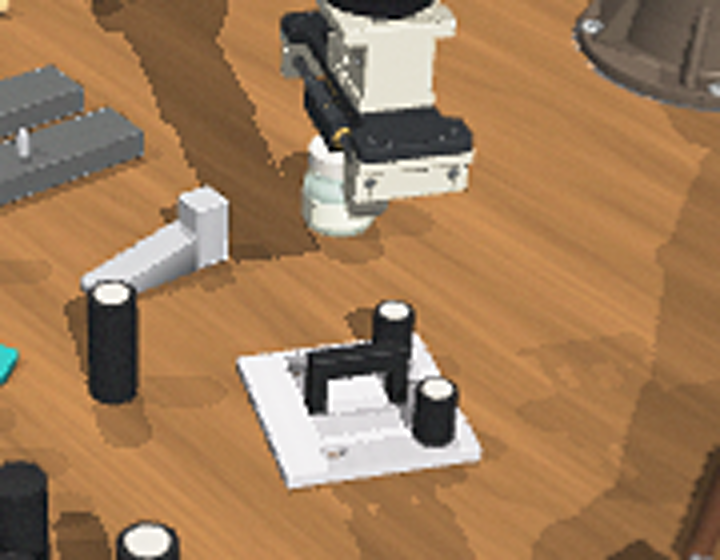

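View pics/c2top.png

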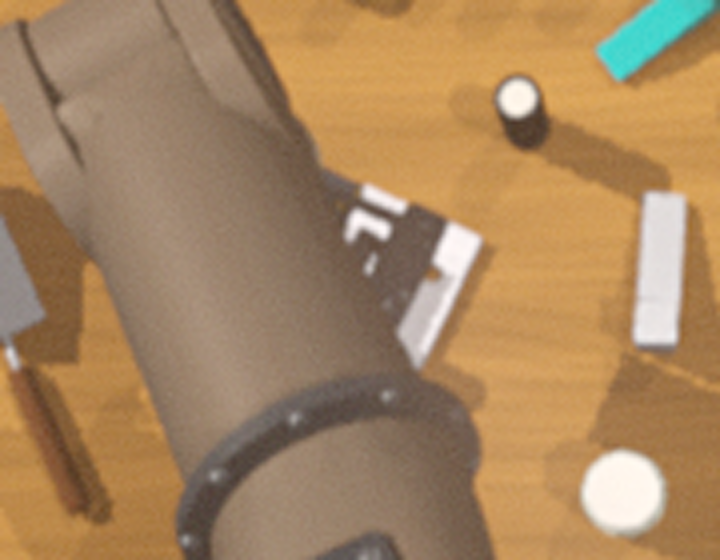

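Run:
```python
from h import *
np.set_printoptions(precision=3,suppress=True)
P=cloud("scene",np.load("pics/scene2.npy")); 
for cu,cv in [(410,175),(360,175),(460,175),(410,198),(390,206),(400,140),(390,70)]:
    print((cu,cv),P[150+cv//4,269+cu//4])
q=P[150:205,320:400].reshape(-1,3); q=q[(q[:,2]>.11)&(q[:,2]<.3)&(q[:,0]>.55)]
print(len(q),q.min(0),q.max(0))
Q=P[215:300,300:420].reshape(-1,3); Q=Q[(Q[:,2]>.053)&(Q[:,2]<.06)&(np.hypot(Q[:,0]-.65,Q[:,1]-.212)<.045)]; print("handle",cv2.minAreaRect((Q[:,:2]*1000).astype(np.float32)))
d,o=rays("scene",[[359,214]]); print(o)
```

```text
(410, 175) [0.69 0.29 0.25]
(360, 175) [0.719 0.277 0.255]
(460, 175) [0.659 0.304 0.246]
(410, 198) [ 0.418  0.025 -0.001]
(390, 206) [ 0.439  0.023 -0.003]
(400, 140) [0.698 0.289 0.276]
(390, 70) [0.678 0.254 0.304]
1298 [0.62  0.114 0.165] [0.726 0.314 0.3  ]
handle ((653.1774291992188, 215.80050659179688), (20.496891021728516, 71.62877655029297), 62.538516998291016)
[1.462 1.047 0.9  ]
```

Run:
```python
from h import *
np.set_printoptions(precision=3,suppress=True)
d,o=rays("scene",[[364.5,211],[360,204]])
for dd in d:
  # intersect with vertical plane normal plate y through TCP + s*y
  y=np.array([.424,.906,0])
  for s in(0,.03,.045):
    p0=np.array([.6505,.2093,0])+s*y; t=(p0-o)@y/(dd@y); print(s,o+t*dd)
P=cloud("scene",np.load("pics/scene2.npy"))
q=P[150:215,320:400].reshape(-1,3); q=q[(q[:,2]>.11)&(q[:,2]<.23)&(q[:,0]>.55)]; print(q[np.argsort(q[:,2])][:25])
```

```text
0 [0.635 0.216 0.137]
0.03 [0.658 0.239 0.158]
0.045 [0.669 0.25  0.168]
0 [0.648 0.21  0.162]
0.03 [0.67  0.233 0.182]
0.045 [0.682 0.244 0.192]
[[0.657 0.211 0.165]
 [0.659 0.21  0.166]
 [0.641 0.218 0.166]
 [0.665 0.212 0.169]
 [0.662 0.208 0.169]
 [0.658 0.201 0.171]
 [0.65  0.224 0.172]
 [0.662 0.209 0.173]
 [0.658 0.22  0.174]
 [0.656 0.222 0.174]
 [0.66  0.206 0.174]
 [0.655 0.224 0.174]
 [0.656 0.198 0.174]
 [0.66  0.202 0.175]
 [0.665 0.219 0.176]
 [0.663 0.221 0.176]
 [0.667 0.218 0.176]
 [0.66  0.206 0.177]
 [0.652 0.229 0.179]
 [0.65  0.231 0.179]
 [0.668 0.219 0.18 ]
 [0.655 0.229 0.18 ]
 [0.659 0.201 0.18 ]
 [0.661 0.207 0.181]
 [0.659 0.229 0.181]]
```

Run:
```python
from h import *
from station import grab_frame,bot
np.set_printoptions(precision=4,suppress=True)
s=bot.read_state(); print(s["t"],s["position"],s["eef_rot"],s["joints"],s["dq"],bot.hold_point_z,[a for a in dir(bot) if a[0]!="_"])
im=cv2.imread("pics/scene2.png")[150:225,320:400]; im=cv2.resize(im,None,fx=7,fy=7,interpolation=cv2.INTER_CUBIC)
p=(proj("scene",[s["position"]])[0]-[320,150])*7; cv2.drawMarker(im,tuple(int(v) for v in p),(0,0,255),0,15)
cv2.imwrite("pics/grip2.png",im)
```

```text
5.4167 [0.6495 0.2102 0.1271] [  50.6252   89.9453 -154.5817] [ -12.4984   34.279   -16.0254   84.2476   10.055    62.9387 -145.6773] [-0.0196  1.0755  0.1134  1.2512 -0.0337 -0.1388 -0.0478] 0.0188 ['MotionError', 'hold_point_z', 'job_done', 'read_state']
```

View pics/grip2.png

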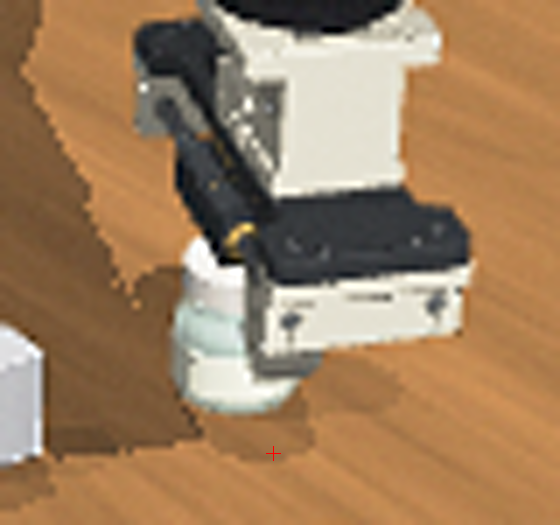

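The marker shows the reported TCP about 12 px below the real fingertips. The depth agrees: the tips are at z≈0.166 while the TCP reads 0.130. So the reported z is about 37 mm too low, and the fingers shut above the bar. I'll reopen, descend partway, and check that offset at closer range.

```bash
python3 -m crank '[[[0.2,0,0],[0,0,0]],[[0.4,0,0],[0,0,0]],[[0.4,0,0],[0,0,0]],[[0.4,0,0],[0,0,0]],[[0.4,0,0],[0,0,0]],[[0.4,0,0],[0,0,0]],[[0.4,0,0],[0,0,0]]]' -0.3
python3 -m crank '[[[0.2,0,0],[0,0,0]],[[0.4,0,0],[0,0,0]],[[0.6,0,0],[0,0,0]],[[0.6,0,0],[0,0,0]],[[0.6,0,0],[0,0,0]]]' -0.3
python3 - <<'E'
from h import *
from station import grab_frame,bot
np.set_printoptions(precision=4,suppress=True)
s=bot.read_state(); print(s["t"],s["position"],s["grip_width"])
im,d=grab_frame("scene"); np.save("pics/s3.npy",d); cv2.imwrite("pics/s3.png",im)
P=cloud("scene",d)
c=im[170:280,300:420]; im=cv2.resize(c,None,fx=6,fy=5.4,interpolation=cv2.INTER_CUBIC)
p=(proj("scene",[s["position"]])[0]-[300,170])*[6,5.4]; cv2.drawMarker(im,tuple(int(v) for v in p),(0,0,255),0,15)
cv2.imwrite("pics/grip3.png",im)
E
```

```text
t: 6.0
position: [0.6501, 0.2106, 0.0881]
eef_rot: [-134.9, 90.0, 19.9]
ft_force: [-0.2, 0.3, -1.0]
grip_width: 0.463
t: 6.42
position: [0.6497, 0.2104, 0.028]
eef_rot: [52.3, 90.0, -152.9]
ft_force: [-0.2, 0.1, -0.3]
grip_width: 0.649
6.4167 [0.6497 0.2104 0.028 ] 0.6485926764335288
```

View pics/grip3.png

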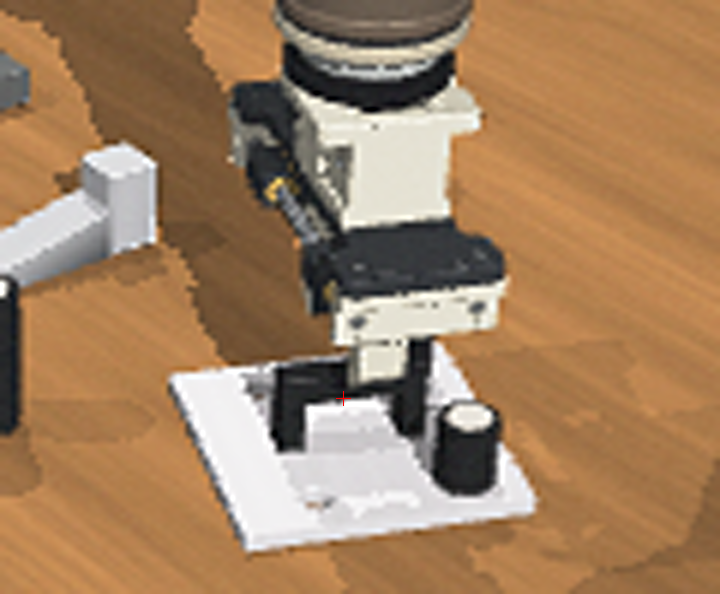

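Run:
```python
from h import *
np.set_printoptions(precision=4,suppress=True)
P=cloud("scene",np.load("pics/s3.npy")); c=np.array([.6497,.2104,.028]);y=np.array([.424,.906,0]);x=np.array([.906,-.424,0])
for v in range(228,246):
    row=[]
    for u in range(356,372):
        q=P[v,u]-c; row.append("%3d/%3d/%3d"%(q@x*1000,q@y*1000,P[v,u,2]*1000))
    print(v,*row[::2])
```

```text
228  36/ 88/149  31/ 88/148  25/ 87/146  22/ 93/150  14/ 88/146   8/ 87/144   4/ 89/144  -1/ 87/143
229  35/ 85/144  30/ 86/144  24/ 85/142  19/ 86/142  13/ 85/140   9/ 89/142   2/ 85/138  -2/ 85/138
230  35/ 87/142  30/ 88/142  24/ 86/139  20/ 89/141  14/ 88/139   9/ 89/139   3/ 88/137  -2/ 86/135
231  35/ 86/138  30/ 86/137  25/ 90/139  18/ 86/135  15/ 91/138   8/ 88/135   2/ 85/132  -2/ 86/132
232  35/ 86/135  30/ 89/136  25/ 89/136  19/ 89/134  13/ 87/132   9/ 90/133   2/ 87/130 -49/-34/ 37
233  35/ 88/133  30/ 89/133  24/ 87/131   5/ 49/101   0/ 47/ 98  -6/ 47/ 97 -40/-28/ 39 -45/-24/ 41
234 -23/-83/  0  10/ 32/ 86  10/ 46/ 97   4/ 47/ 96  -1/ 46/ 94  -7/ 44/ 92 -40/-28/ 36 -47/-29/ 33
235 -22/-81/ -2   9/ 29/ 81  10/ 50/ 96   4/ 46/ 92   0/ 48/ 93  -5/ 51/ 94 -30/  0/ 53 -47/-30/ 29
236   5/  2/ 57  12/ 38/ 84   9/ 45/ 89   5/ 49/ 91  -2/ 45/ 87  -7/ 47/ 88 -28/  5/ 54 -33/  9/ 56
237   5/  1/ 53  12/ 39/ 81   9/ 45/ 85   5/ 51/ 89  -1/ 48/ 86  -6/ 50/ 86 -28/  7/ 52 -34/  6/ 50
238   7/  6/ 54  10/ 34/ 75   8/ 45/ 82   5/ 50/ 85  -2/ 46/ 81  -6/ 51/ 84 -27/  9/ 50 -34/  7/ 48
239   9/ 13/ 56  11/ 37/ 73   9/ 47/ 80   4/ 50/ 81  -1/ 47/ 79  -7/ 47/ 78 -27/ 10/ 47 -33/ 10/ 46
240   8/ 13/ 52  10/ 35/ 68   8/ 46/ 76   2/ 45/ 74  -7/ 34/ 64 -20/ 13/ 48 -29/  7/ 41 -33/ 12/ 44
241   9/ 14/ 49  10/ 33/ 64  -3/ 12/ 46 -10/ 10/ 43 -14/ 14/ 45 -20/ 13/ 44 -26/ 13/ 43 -33/ 12/ 41
242   8/ 13/ 45   1/ 10/ 41  -4/ 10/ 41  -8/ 14/ 43 -14/ 13/ 41 -23/  8/ 36 -27/ 12/ 38 -33/ 13/ 38
243   8/ 13/ 42   4/ 19/ 45  -3/ 12/ 38 -10/ 10/ 37 -29/-24/  8 -24/  4/ 29 -25/ 17/ 39 -34/ 11/ 33
244  -5/-26/  6  -9/-20/ 10 -15/-21/  8 -21/-21/  8 -25/-15/ 11 -23/  8/ 29 -28/ 10/ 30 -34/ 11/ 29
245  -3/-19/  8  -8/-18/  8 -14/-17/  8 -20/-17/  7 -26/-16/  6 -24/  6/ 24 -26/ 15/ 30 -35/ 10/ 25
```

At close range the finger bottom is at z≈0.064 for a reading of 0.028, so the offset is about +36 mm. Sideways it is right to within 2 mm. I'll go 36 mm lower and grip.

```bash
python3 -m crank '[[[0.12,0,0],[0,0,0]],[[0.24,0,0],[0,0,0]],[[0.36,0,0],[0,0,0]],[[0.36,0,0],[0,0,0]]]' -0.3
python3 -m crank '[[[0,0,0],[0,0,0]],[[0,0,0],[0,0,0]],[[0,0,0],[0,0,0]],[[0,0,0],[0,0,0]],[[0,0,0],[0,0,0]],[[0,0,0],[0,0,0]],[[0,0,0],[0,0,0]],[[0,0,0],[0,0,0]]]' 1 50
python3 -m crank '[[[0,0,0],[0,0,0]],[[0,0,0],[0,0,0]],[[0,0,0],[0,0,0]],[[0,0,0],[0,0,0]]]'
```

```text
t: 6.8
position: [0.6488, 0.21, -0.0098]
eef_rot: [48.4, 89.8, -156.8]
ft_force: [-1.0, -0.1, -0.8]
grip_width: 0.654
t: 7.47
position: [0.6493, 0.2108, -0.0095]
eef_rot: [21.1, 89.9, 176.0]
ft_force: [1.8, 2.1, 0.3]
grip_width: 0.169
t: 7.8
position: [0.6493, 0.2109, -0.0094]
eef_rot: [19.8, 89.9, 174.6]
ft_force: [-0.1, 1.2, -0.8]
grip_width: 0.166
```

Gripped: 0.166 of 92 mm is about 15–16 mm, the bar's width. Now I'll lift.

```bash
python3 -m crank '[[[-0.1,0,0],[0,0,0]],[[-0.2,0,0],[0,0,0]],[[-0.35,0,0],[0,0,0]],[[-0.5,0,0],[0,0,0]],[[-0.7,0,0],[0,0,0]],[[-0.85,0,0],[0,0,0]],[[-1,0,0],[0,0,0]],[[-1,0,0],[0,0,0]]]'
python3 plan.py .624 -.246 .13 -2.6
```

```text
t: 8.47
position: [0.651, 0.2113, 0.0945]
eef_rot: [-126.7, 89.8, 28.1]
ft_force: [1.0, 0.9, -6.4]
grip_width: 0.17
t 8.47 pos [0.651  0.2113 0.0945] yaw-ish 154.8 tilt 0.2 grip 0.17 F [ 1.   0.9 -6.4]
flip 180 shift [-0.364  4.252 -1.703] turn [-0.0628 -0.0004  0.0004] deg [-22.6  -0.1   0.1]
```

```bash
python3 -m crank '[[[-0.1,0.25,-0.1],[0,0,0]],[[-0.2,0.5,-0.2],[0,0,0]],[[-0.3,0.75,-0.3],[0,0,0]],[[-0.3,1,-0.4],[0,0,0]],[[-0.3,1,-0.4],[0,0,0]]]' | head -2
python3 -m crank '[[[0,0.25,-0.1],[0,0,0]],[[0,0.5,-0.2],[0,0,0]],[[0,0.75,-0.3],[0,0,0]],[[0,1,-0.4],[0,0,0]],[[0,1,-0.4],[0,0,0]]]' |head -2
python3 -m crank '[[[0,0.25,-0.1],[0,0,0]],[[0,0.5,-0.2],[0,0,0]],[[0,0.75,-0.3],[0,0,0]],[[0,1,-0.4],[0,0,0]],[[0,1,-0.4],[0,0,0]]]' |head -2
python3 -m crank '[[[0,0.25,-0.1],[-0.015,0,0]],[[0,0.5,-0.2],[-0.03,0,0]],[[0,0.75,-0.3],[-0.045,0,0]],[[0,1,-0.4],[-0.062,0,0]],[[0,1,-0.4],[-0.062,0,0]],[[0,1,-0.4],[-0.062,0,0]]]' 
python3 plan.py .624 -.246 .10 -2.6 180
```

```text
t: 8.88
position: [0.6447, 0.0941, 0.124]
t: 9.3
position: [0.636, -0.0228, 0.1233]
t: 9.72
position: [0.6258, -0.1393, 0.1234]
t: 10.22
position: [0.6151, -0.2495, 0.1241]
eef_rot: [77.5, 89.0, -107.1]
ft_force: [0.4, 0.8, -6.7]
grip_width: 0.168
t 10.22 pos [ 0.6151 -0.2495  0.1241] yaw-ish 175.41 tilt 1.02 grip 0.168 F [ 0.4  0.8 -6.7]
flip 180 shift [ 0.24  -0.046 -0.087] turn [-0.0055  0.0007 -0.0028] deg [-2.   0.2 -1. ]
```

```bash
python3 -m crank '[[[0.2,-0.03,-0.08],[-0.0055,0.0007,-0.0028]],[[0.4,-0.03,-0.08],[-0.0055,0.0007,-0.0028]],[[0.5,-0.03,-0.08],[-0.0055,0.0007,-0.0028]],[[0.5,-0.03,-0.08],[-0.0055,0.0007,-0.0028]],[[0.5,-0.03,-0.08],[-0.0055,0.0007,-0.0028]]]' 
python3 plan.py .6225 -.247 .07 -2.6 180
python3 - <<'E'
from h import *
from station import grab_frame,bot
for n,c in(("scene",(275,175)),("top",(407,190))):
    im,d=grab_frame(n); np.save(f"pics/{n}4.npy",d); cv2.imwrite(f"pics/{n}4.png",im)
    a=im[c[1]-70:c[1]+60,c[0]-80:c[0]+80]; cv2.imwrite(f"pics/c4{n}.png",cv2.resize(a,None,fx=4.5,fy=4.5,interpolation=cv2.INTER_CUBIC))
E
```

```text
t: 10.63
position: [0.6227, -0.2468, 0.0735]
eef_rot: [-35.6, 89.9, 141.8]
ft_force: [0.3, 0.0, -6.8]
grip_width: 0.169
t 10.63 pos [ 0.6227 -0.2468  0.0735] yaw-ish 177.42 tilt 0.1 grip 0.169 F [ 0.3  0.  -6.8]
flip 180 shift [0.035 0.002 0.001] turn [0.0001 0.0002 0.0002] deg [0.  0.1 0.1]
```

View pics/c4scene.png

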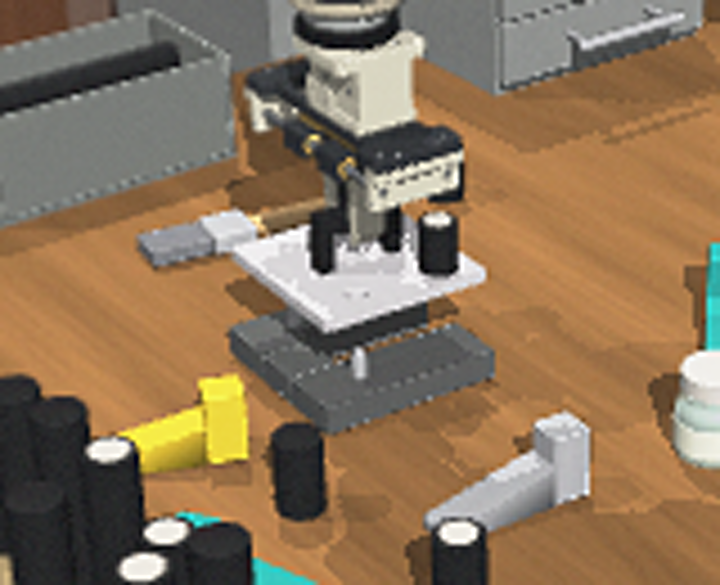

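View pics/c4top.png

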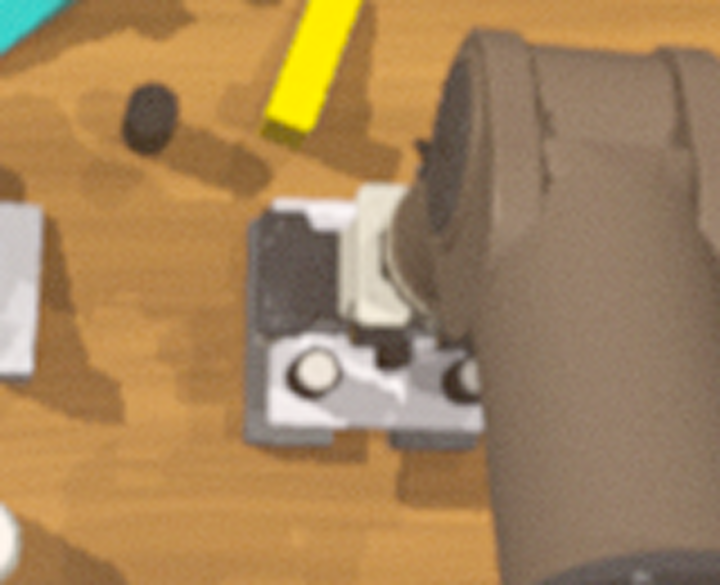

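Run:
```python
from h import *
np.set_printoptions(precision=4,suppress=True)
for n in("scene","top"):
    P=cloud(n,np.load(f"pics/{n}4.npy")); im=cv2.imread(f"pics/{n}4.png"); 
    m=(P[...,0]>.52)&(P[...,0]<.73)&(P[...,1]>-.35)&(P[...,1]<-.14)&(P[...,2]>.086)&(P[...,2]<.098)
    if n=="top": m&=hsvmask if False else True
    k,l,s,c=cv2.connectedComponentsWithStats(m.astype(np.uint8)); i=1+np.argmax(s[1:,4]); q=P[l==i]
    A=np.c_[q[:,:2]-[.62,-.247],np.ones(len(q))]; co=np.linalg.lstsq(A,q[:,2],rcond=None)[0]
    print(n,len(q),"plane slopes deg",np.degrees(co[:2]),"z",co[2]); r=cv2.minAreaRect((q[:,:2]*1000).astype(np.float32)); print(r)
    m=(P[...,0]>.55)&(P[...,0]<.61)&(P[...,1]>-.22)&(P[...,1]<-.17)&(P[...,2]>.126)&(P[...,2]<.145); q=P[m]; print("tubeL",len(q),cv2.minAreaRect((q[:,:2]*1000).astype(np.float32)), q[:,2].max())
    m=(P[...,0]>.50)&(P[...,0]<.76)&(P[...,1]>-.35)&(P[...,1]<-.1)&(P[...,2]>.019)&(P[...,2]<.029); q=P[m]; print("bed",len(q),cv2.boxPoints(cv2.minAreaRect((q[:,:2]*1000).astype(np.float32))))
```

```text
scene 651 plane slopes deg [-0.1062  0.0235] z 0.09153875738181676
((624.6658935546875, -244.97415161132812), (150.80889892578125, 145.7574005126953), 87.72383880615234)
tubeL 44 ((583.9002075195312, -194.65293884277344), (34.835060119628906, 26.74838638305664), 54.536407470703125) 0.13636751106754963
bed 581 [[ 546.4409 -320.0402]
 [ 698.698  -325.0152]
 [ 703.9045 -165.6713]
 [ 551.6475 -160.6962]]
top 602 plane slopes deg [ 0.1958 -0.0551] z 0.09299056445224184
((580.5484008789062, -240.12564086914062), (129.09918212890625, 55.1207389831543), 87.2488021850586)
tubeL 95 ((582.88720703125, -198.0782012939453), (28.692869186401367, 28.092491149902344), 58.868778228759766) 0.13729654284069048
bed 272 [[ 502.5623 -185.9825]
 [ 547.8027 -318.4138]
 [ 797.8737 -232.9861]
 [ 752.6334 -100.5548]]
```

Run:
```python
from h import *
np.set_printoptions(precision=2,suppress=True)
# sub-pixel left/right/front/rear edges of bed top in top0, via depth+colour
im=cv2.imread("pics/top0.png");g=cv2.cvtColor(im,cv2.COLOR_BGR2HSV)
m=((g[...,1]<60)&(g[...,2]<140)).astype(np.uint8); 
k,l,s,c=cv2.connectedComponentsWithStats(m); i=l[200,390]; print(s[i])
a=cv2.cvtColor(im,cv2.COLOR_BGR2LAB)[...,2].astype(float) # yellow-blue
def edge(vals): # position of mid crossing
    d=np.abs(np.diff(vals)); k=np.argmax(d); w=d[max(0,k-2):k+3]; return (np.arange(max(0,k-2),max(0,k-2)+len(w))*w).sum()/w.sum()+.5
L=[];Rr=[];F=[];B=[]
for v in range(176,216,3):
    L.append((374+edge(a[v,374:390]),v)); 
    Rr.append((426+edge(a[v,426:442]),v))
for u in list(range(386,398,2))+list(range(418,430,2)): F.append((u,208+edge(a[208:228,u])))
for u in range(386,430,3): B.append((u,162+edge(a[162:178,u])))
for nme,e,z in(("L",L,.024),("R",Rr,.024),("F",F,.024),("B",B,.024)):
    p=onplane("top",e,z)[:,:2]*1000; f=cv2.fitLine(p.astype(np.float32),cv2.DIST_HUBER,0,.01,.01).ravel(); print(nme,np.median(p,0),"dir deg",np.degrees(np.arctan2(f[1],f[0])),"pt",f[2:])
```

```text
[     0      0    640    400 224371]
L [ 615.76 -168.49] dir deg -2.89373 pt [ 615.94 -168.31]
R [ 613.58 -321.78] dir deg -2.5989146 pt [ 607.47 -321.34]
F [ 543.72 -242.41] dir deg 87.2764 pt [ 543.79 -241.81]
B [ 696.01 -248.56] dir deg 87.165115 pt [ 696.51 -246.76]
```

```bash
python3 plan.py .6217 -.2463 .043 -2.65 180
python3 -m crank '[[[0.1,-0.005,0.01],[0,0,0]],[[0.2,-0.005,0.01],[0,0,0]],[[0.3,-0.005,0.01],[0,0,0]],[[0.3,-0.005,0.01],[0,0,0]]]' 
python3 plan.py .6217 -.2463 .0145 -2.65 180
```

```text
t 10.73 pos [ 0.624  -0.2475  0.0752] yaw-ish 177.42 tilt 0.11 grip 0.171 F [ 0.1 -0.2 -7.4]
flip 180 shift [ 0.322 -0.01   0.025] turn [ 0.0002 -0.0003  0.    ] deg [ 0.1 -0.1  0. ]
t: 11.07
position: [0.6211, -0.2465, 0.0423]
eef_rot: [-22.4, 89.9, 155.0]
ft_force: [-0.8, 0.5, -7.8]
grip_width: 0.169
t 11.07 pos [ 0.6211 -0.2465  0.0423] yaw-ish 177.42 tilt 0.14 grip 0.169 F [-0.8  0.5 -7.8]
flip 180 shift [ 0.278 -0.002 -0.007] turn [0.0002 0.0004 0.0002] deg [0.1 0.1 0.1]
```

```bash
python3 -m crank '[[[0.03,0,0],[0,0,0]],[[0.06,0,0],[0,0,0]],[[0.09,0,0],[0,0,0]],[[0.12,0,0],[0,0,0]],[[0.12,0,0],[0,0,0]]]'
python3 - <<'E'
from h import *
from station import grab_frame,bot
im,d=grab_frame("scene"); np.save("pics/scene5.npy",d); c=(275,175)
a=im[c[1]-50:c[1]+50,c[0]-65:c[0]+65]; cv2.imwrite("pics/c5.png",cv2.resize(a,None,fx=5.5,fy=5.5,interpolation=cv2.INTER_CUBIC))
P=cloud("scene",d)
m=(P[...,0]>.52)&(P[...,0]<.73)&(P[...,1]>-.35)&(P[...,1]<-.14)&(P[...,2]>.042)&(P[...,2]<.055)
k,l,s,c=cv2.connectedComponentsWithStats(m.astype(np.uint8)); i=1+np.argmax(s[1:,4]); q=P[l==i]
A=np.c_[q[:,:2]-[.62,-.247],np.ones(len(q))]; co=np.linalg.lstsq(A,q[:,2],rcond=None)[0]
print(len(q),"slopes deg",np.degrees(co[:2]),"z",co[2])
E
python3 plan.py .6217 -.2463 .0145 -2.65 180
```

```text
t: 11.48
position: [0.6215, -0.2464, 0.03]
eef_rot: [-36.1, 89.9, 141.4]
ft_force: [3.0, -0.2, -8.3]
grip_width: 0.167
668 slopes deg [-0.17620538 -0.18516852] z 0.04801324807067382
t 11.53 pos [ 0.6216 -0.2464  0.0303] yaw-ish 177.43 tilt 0.1 grip 0.171 F [ 2.4 -0.2 -8.2]
flip 180 shift [ 0.158 -0.001 -0.001] turn [0.0002 0.0002 0.0002] deg [0.1 0.1 0.1]
```

View pics/c5.png

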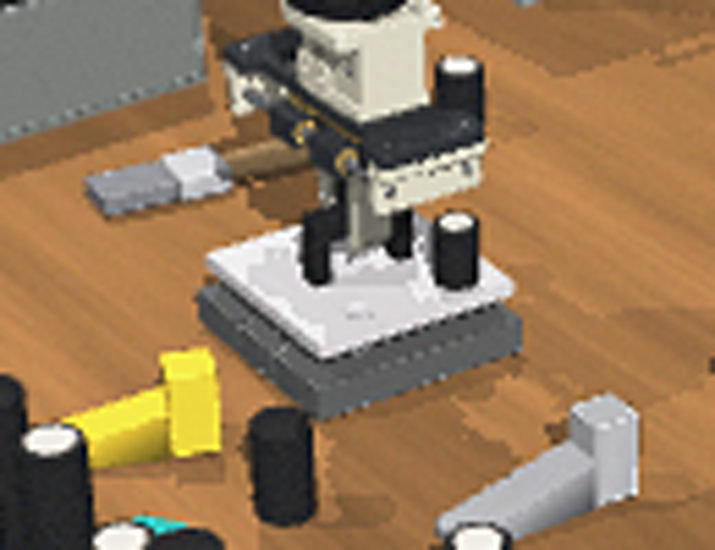

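The plate is level with the pin tips in the holes. A small +x force (3 N) suggests easing 0.5 mm in +x, so I'll lower on with that.

```bash
python3 -m crank '[[[0.03,0,-0.006],[0,0,0]],[[0.06,0,-0.006],[0,0,0]],[[0.09,0,-0.006],[0,0,0]],[[0.12,0,-0.006],[0,0,0]],[[0.12,0,-0.006],[0,0,0]]]' 
python3 -m crank '[[[0.02,0,0],[0,0,0]],[[0.03,0,0],[0,0,0]],[[0.04,0,0],[0,0,0]],[[0.05,0,0],[0,0,0]],[[0.05,0,0],[0,0,0]]]'
```

```text
t: 11.95
position: [0.6218, -0.2464, 0.0174]
eef_rot: [-28.9, 89.9, 148.5]
ft_force: [1.3, -0.1, -7.4]
grip_width: 0.168
t: 12.37
position: [0.6219, -0.2464, 0.0145]
eef_rot: [-20.1, 89.9, 157.3]
ft_force: [-6.7, 2.5, 11.7]
grip_width: 0.173
```

Seated: z reads 0.0145 as predicted, and the force has reversed to +12 N. Releasing.

```bash
python3 -m crank '[[[0,0,0],[0,0,0]],[[0,0,0],[0,0,0]],[[0,0,0],[0,0,0]],[[0,0,0],[0,0,0]],[[0,0,0],[0,0,0]],[[0,0,0],[0,0,0]],[[0,0,0],[0,0,0]],[[0,0,0],[0,0,0]]]' -0.3
python3 -m crank '[[[0,0,0],[0,0,0]],[[0,0,0],[0,0,0]],[[0,0,0],[0,0,0]],[[0,0,0],[0,0,0]]]'
python3 -m crank '[[[-0.15,0,0],[0,0,0]],[[-0.4,0,0],[0,0,0]],[[-0.7,0,0],[0,0,0]],[[-1,0,0],[0,0,0]],[[-1,0,0],[0,0,0]],[[-1,0,0],[0,0,0]]]'
python3 plan.py .609 -.0141 .11 -4.4
```

```text
t: 13.03
position: [0.6218, -0.2464, 0.0144]
eef_rot: [-19.4, 89.9, 158.0]
ft_force: [-0.2, 0.0, -0.3]
grip_width: 0.644
t: 13.37
position: [0.6218, -0.2464, 0.0144]
eef_rot: [-19.1, 89.9, 158.3]
ft_force: [0.1, 0.0, 0.9]
grip_width: 0.651
t: 13.87
position: [0.6235, -0.2468, 0.1166]
eef_rot: [166.6, 89.9, -16.0]
ft_force: [0.5, 0.2, -0.1]
grip_width: 0.645
t 13.87 pos [ 0.6235 -0.2468  0.1166] yaw-ish 177.42 tilt 0.13 grip 0.645 F [ 0.5  0.2 -0.1]
flip 180 shift [ 0.064 -2.318  0.25 ] turn [ 0.005  -0.0003 -0.0001] deg [ 1.8 -0.1 -0. ]
```

```bash
python3 -m crank '[[[0,-0.35,0.04],[0,0,0]],[[0,-0.7,0.08],[0,0,0]],[[0,-1,0.12],[0.003,0,0]],[[0,-1,0.12],[0.005,0,0]]]' |head -2
python3 -m crank '[[[0,-0.35,0.04],[0,0,0]],[[0,-0.7,0.08],[0,0,0]],[[0,-1,0.12],[0,0,0]],[[0,-1,0.12],[0,0,0]]]' |head -2
python3 plan.py .6085 -.0145 .07 -4.4
```

```text
t: 14.2
position: [0.6152, -0.1371, 0.1156]
t: 14.53
position: [0.6088, -0.0273, 0.1153]
t 14.53 pos [ 0.6088 -0.0273  0.1153] yaw-ish 176.62 tilt 0.54 grip 0.647 F [0.3 1.4 0.4]
flip 180 shift [ 0.454 -0.123  0.01 ] turn [0.0028 0.0003 0.0015] deg [1.  0.1 0.5]
```

```bash
python3 -m crank '[[[0.2,-0.12,0.01],[0.003,0,0.0015]],[[0.4,-0.12,0.01],[0.003,0,0.0015]],[[0.45,-0.12,0.01],[0.003,0,0.0015]],[[0.45,-0.12,0.01],[0.003,0,0.0015]],[[0.45,-0.12,0.01],[0.003,0,0.0015]]]' -0.2 | head -2
python3 plan.py .6085 -.0145 -.018 -4.4
python3 - <<'E'
from h import *
from station import grab_frame,bot
np.set_printoptions(precision=4,suppress=True)
for n,c in(("scene",(300,180)),("top",(360,190))):
    im,d=grab_frame(n); np.save(f"pics/{n}6.npy",d); cv2.imwrite(f"pics/{n}6.png",im)
    a=im[c[1]-70:c[1]+70,c[0]-100:c[0]+100]; cv2.imwrite(f"pics/c6{n}.png",cv2.resize(a,None,fx=4,fy=4,interpolation=cv2.INTER_CUBIC))
    P=cloud(n,d)
    m=(P[...,0]>.52)&(P[...,0]<.73)&(P[...,1]>-.35)&(P[...,1]<-.14)&(P[...,2]>.028)&(P[...,2]<.039)
    k,l,s,c=cv2.connectedComponentsWithStats(m.astype(np.uint8)); i=1+np.argmax(s[1:,4]); q=P[l==i]
    A=np.c_[q[:,:2]-[.62,-.247],np.ones(len(q))]; co=np.linalg.lstsq(A,q[:,2],rcond=None)[0]
    print(n,len(q),"slopes deg",np.degrees(co[:2]),"z",co[2],cv2.minAreaRect((q[:,:2]*1000).astype(np.float32)))
E
```

```text
t: 14.95
position: [0.6082, -0.0161, 0.0701]
t 14.95 pos [ 0.6082 -0.0161  0.0701] yaw-ish 175.47 tilt 0.18 grip 0.604 F [-0.3  0.3 -0.4]
flip 180 shift [ 0.881 -0.017 -0.004] turn [-0.0004  0.0005 -0.0001] deg [-0.1  0.2 -0. ]
scene 632 slopes deg [0.0922 0.1381] z 0.03267640599710106 ((624.5888061523438, -243.9761505126953), (151.4317169189453, 144.21676635742188), 86.6894760131836)
top 1814 slopes deg [-0.0859 -0.0529] z 0.03314364218253375 ((621.9124755859375, -247.28616333007812), (141.2942657470703, 142.10194396972656), 87.16472625732422)
```

View pics/c6scene.png

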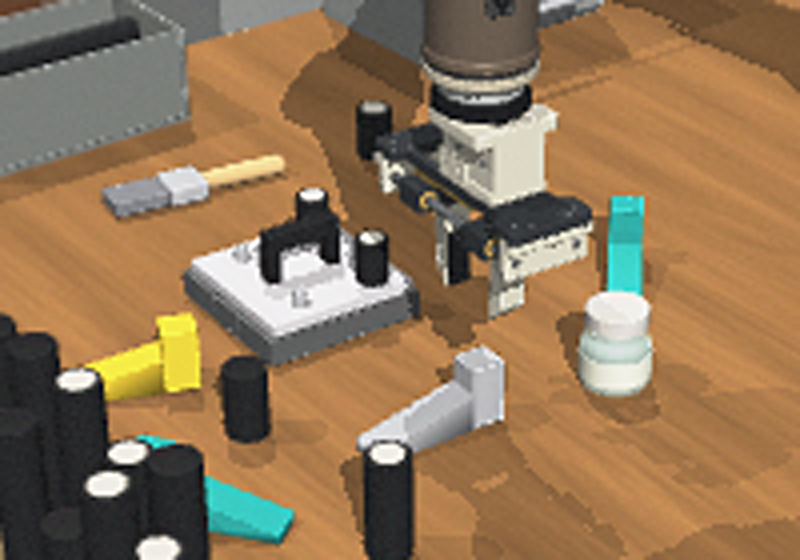

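View pics/c6top.png

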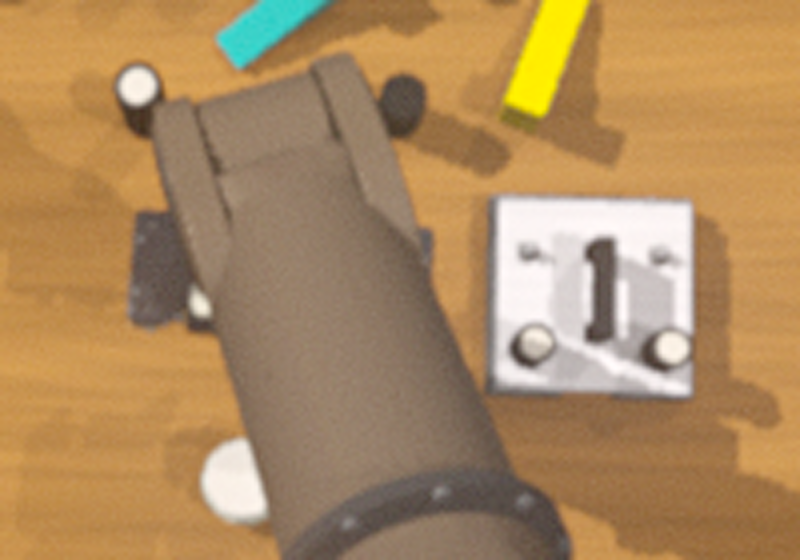

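The plate is flush (top at z≈0.033 in both views, slopes under 0.15°), with both pins showing through the holes and the tubes towards the slot mouth. The fingers are above the wedge's grip block, so I'll descend.

```bash
python3 -m crank '[[[0.2,-0.015,0],[0,0,0]],[[0.4,-0.015,0],[0,0,0]],[[0.6,-0.015,0],[0,0,0]],[[0.75,-0.015,0],[0,0,0]],[[0.88,-0.015,0],[0,0,0]],[[0.88,-0.015,0],[0,0,0]],[[0.88,-0.015,0],[0,0,0]]]' 
python3 -m crank '[[[0,0,0],[0,0,0]],[[0,0,0],[0,0,0]],[[0,0,0],[0,0,0]],[[0,0,0],[0,0,0]],[[0,0,0],[0,0,0]],[[0,0,0],[0,0,0]],[[0,0,0],[0,0,0]],[[0,0,0],[0,0,0]]]' 1 55
python3 plan.py .6085 -.0145 .07 -4.4
```

```text
t: 15.63
position: [0.6093, -0.0147, -0.0166]
eef_rot: [23.8, 89.9, -160.7]
ft_force: [-0.6, -0.1, 0.5]
grip_width: 0.601
t: 16.3
position: [0.6099, -0.0144, -0.0158]
eef_rot: [147.7, 90.0, -36.8]
ft_force: [-1.0, 1.4, 6.8]
grip_width: 0.324
t 16.30 pos [ 0.6099 -0.0144 -0.0158] yaw-ish 175.44 tilt 0.02 grip 0.324 F [-1.   1.4  6.8]
flip 180 shift [-0.858  0.002  0.013] turn [-0.0004 -0.     -0.    ] deg [-0.2 -0.  -0. ]
```

Wedge gripped: 0.324 of 92 mm is 30 mm. I'll lift it and carry it to a staging point in front of the slot.

```bash
python3 -m crank '[[[-0.1,0,0],[0,0,0]],[[-0.2,0,0],[0,0,0]],[[-0.4,0,0],[0,0,0]],[[-0.6,0,0],[0,0,0]],[[-0.8,0,0],[0,0,0]],[[-0.9,0,0],[0,0,0]],[[-0.9,0,0],[0,0,0]]]' 
python3 plan.py .42 -.14 .075 -2.75
python3 plan.py .4218 -.2374 .075 -2.75
```

```text
t: 16.88
position: [0.6116, -0.0143, 0.077]
eef_rot: [-176.5, 89.7, -1.1]
ft_force: [1.2, 0.1, -3.6]
grip_width: 0.321
t 16.88 pos [ 0.6116 -0.0143  0.077 ] yaw-ish 175.43 tilt 0.26 grip 0.321 F [ 1.2  0.1 -3.6]
flip 180 shift [0.012 1.406 1.809] turn [-0.0051 -0.0007  0.    ] deg [-1.8 -0.3  0. ]
t 16.88 pos [ 0.6116 -0.0143  0.077 ] yaw-ish 175.43 tilt 0.26 grip 0.321 F [ 1.2  0.1 -3.6]
flip 180 shift [0.012 2.375 1.714] turn [-0.0051 -0.0007  0.    ] deg [-1.8 -0.3  0. ]
```

```bash
python3 -m crank '[[[0,0.2,0.25],[0,0,0]],[[0,0.4,0.5],[0,0,0]],[[0,0.6,0.75],[0,0,0]],[[0,0.75,1],[-0.003,0,0]],[[0,0.75,1],[-0.005,0,0]]]' | head -2
python3 -m crank '[[[0,0.2,0.25],[0,0,0]],[[0,0.4,0.5],[0,0,0]],[[0,0.6,0.7],[0,0,0]],[[0,0.75,0.8],[0,0,0]],[[0,0.75,0.8],[0,0,0]]]' | head -2
python3 -m crank '[[[0,0.2,0],[0,0,0]],[[0,0.4,0],[0,0,0]],[[0,0.6,0],[0,0,0]],[[0,0.8,0],[0,0,0]],[[0,0.8,0],[0,0,0]]]' | head -2
python3 plan.py .4218 -.2374 .0 -2.75
```

```text
t: 17.3
position: [0.4986, -0.0851, 0.0748]
t: 17.72
position: [0.4107, -0.1591, 0.0743]
t: 18.13
position: [0.4058, -0.2429, 0.074]
t 18.13 pos [ 0.4058 -0.2429  0.074 ] yaw-ish 176.52 tilt 0.55 grip 0.32 F [ 0.4 -0.1 -3.6]
flip 180 shift [ 0.739 -0.069 -0.162] turn [-0.002   0.0012 -0.0009] deg [-0.7  0.4 -0.3]
```

```bash
python3 -m crank '[[[0.2,-0.07,-0.15],[-0.002,0.0012,-0.0009]],[[0.4,-0.07,-0.15],[-0.002,0.0012,-0.0009]],[[0.6,-0.07,-0.15],[-0.002,0.0012,-0.0009]],[[0.74,-0.07,-0.15],[-0.002,0.0012,-0.0009]],[[0.74,-0.07,-0.15],[-0.002,0.0012,-0.0009]],[[0.74,-0.07,-0.15],[-0.002,0.0012,-0.0009]]]' | head -2
python3 plan.py .4218 -.2374 -0.0158 -2.75
python3 - <<'E'
from h import *
from station import grab_frame,bot
np.set_printoptions(precision=4,suppress=True)
for n,c in(("scene",(300,175)),("top",(400,220))):
    im,d=grab_frame(n); np.save(f"pics/{n}7.npy",d); cv2.imwrite(f"pics/{n}7.png",im)
    a=im[c[1]-55:c[1]+55,c[0]-75:c[0]+75]; cv2.imwrite(f"pics/c7{n}.png",cv2.resize(a,None,fx=5,fy=5,interpolation=cv2.INTER_CUBIC))
E
```

```text
t: 18.63
position: [0.4202, -0.2362, -0.0009]
t 18.63 pos [ 0.4202 -0.2362 -0.0009] yaw-ish 177.29 tilt 0.15 grip 0.323 F [-0.4  0.  -2.9]
flip 180 shift [ 0.149  0.011 -0.017] turn [0.0001 0.0004 0.0002] deg [0.  0.1 0.1]
```

View pics/c7scene.png

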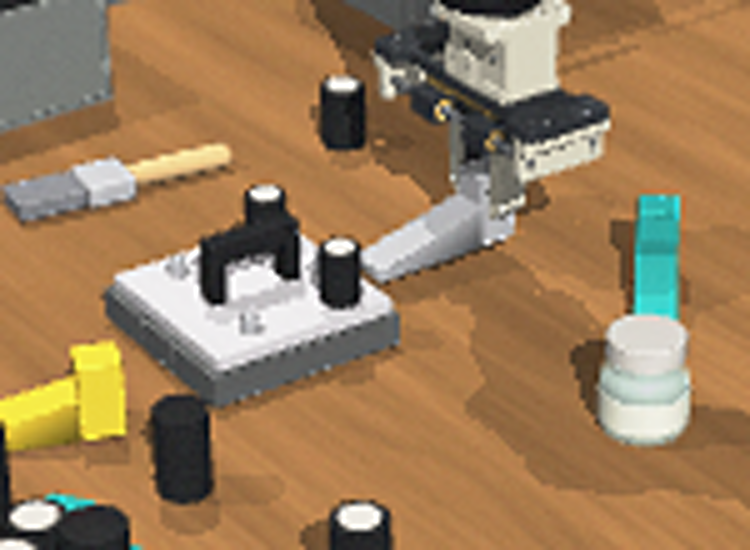

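View pics/c7top.png

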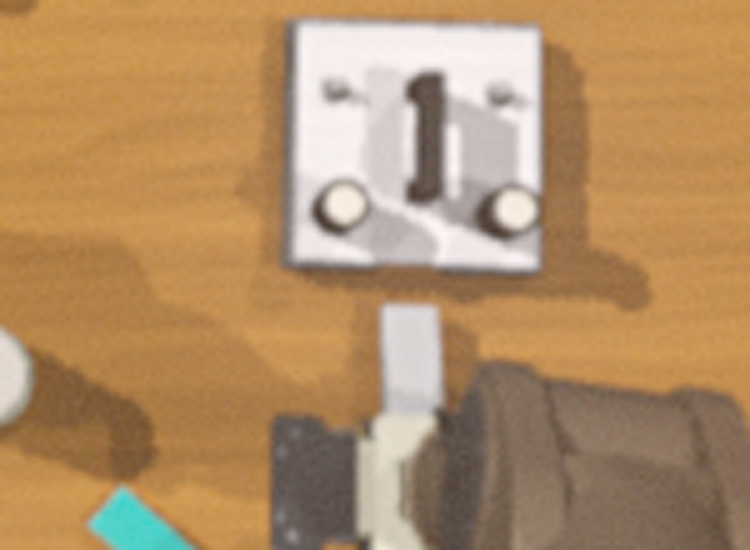

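The wedge tip, centred at about top crop (410,305), lines up with the slot gap at about (373–438, 268). I'll put numbers on that.

Run:
```python
from h import *
np.set_printoptions(precision=4,suppress=True)
P=cloud("top",np.load("pics/top7.npy"))
o=np.array([.6218,-.247]); a=np.radians(-2.75); X=np.array([np.cos(a),np.sin(a)]);Y=np.array([-X[1],X[0]])
im=cv2.imread("pics/top7.png");g=cv2.cvtColor(im,cv2.COLOR_BGR2HSV)
m=np.zeros((400,640),bool); m[222:250,396:420]=True; m&=(g[...,1]<70)&(P[...,2]>.012)&(P[...,2]<.06)
q=P[m]; bx=(q[:,:2]-o)@X; by=(q[:,:2]-o)@Y
for lo in np.arange(-.14,-.08,.01):
    k=(bx>=lo)&(bx<lo+.01); print(round(lo,3),k.sum(),by[k].min() if k.any() else 0,by[k].max() if k.any() else 0,np.median(q[k,2]) if k.any() else 0)
print(np.polyfit(bx,q[:,2],1),bx.max())
# slot mouth visible edges: below plate front, row by row bed front colour
S=cloud("scene",np.load("pics/scene7.npy")); 
q=S[150:185,360:410].reshape(-1,3); b=(q[:,:2]-o)@X; y=(q[:,:2]-o)@Y
k=(np.abs(y)<.014)&(q[:,2]>.008)&(b<-.06)&(b>-.19); print(np.polyfit(b[k],q[k,2],1),k.sum(),b[k].max())
```

```text
-0.14 42 -0.012568605906946563 0.016412841178525428 0.03384496003454873
-0.13 35 -0.013298321339154685 0.016426377659762972 0.03193922681622596
-0.12 36 -0.013317423249532823 0.016077673629555818 0.02991280696731291
-0.11 40 -0.013769969667358661 0.015642335048679134 0.02665264331523043
-0.1 10 -0.010460861741223659 0.01569609428816483 0.025301342262221138
-0.09 0 0 0 0
-0.08 0 0 0 0
[-0.2179  0.0043] -0.09719600632767071Traceback (most recent call last):
  File "<stdin>", line 14, in <module>
    raise TypeError("expected non-empty vector for x")
TypeError: expected non-empty vector for x
```

Tip about 97 mm in front of the bed centre, 1 mm left of the slot axis, ramp slope near nominal. I'll lower it to the bench, correct sideways, then push.

```bash
python3 -m crank '[[[0.05,0.01,0],[0,0,0]],[[0.1,0.01,0],[0,0,0]],[[0.145,0.01,0],[0,0,0]],[[0.145,0.01,0],[0,0,0]],[[0.145,0.01,0],[0,0,0]]]'
python3 plan.py .4968 -.2410 -0.0158 -2.75
```

```text
t: 19.15
position: [0.4209, -0.2379, -0.0143]
eef_rot: [-68.6, 90.0, 108.7]
ft_force: [0.4, -0.3, -4.3]
grip_width: 0.322
t 19.15 pos [ 0.4209 -0.2379 -0.0143] yaw-ish 177.26 tilt 0.01 grip 0.322 F [ 0.4 -0.3 -4.3]
flip 180 shift [ 0.015 -0.005 -0.759] turn [0. 0. 0.] deg [0. 0. 0.]
```

```bash
python3 -m crank '[[[0.01,0,-0.1],[0,0,0]],[[0.01,0,-0.2],[0,0,0]],[[0.01,0,-0.3],[0,0,0]],[[0.01,0,-0.4],[0,0,0]],[[0.01,0,-0.5],[0,0,0]],[[0.01,0,-0.6],[0,0,0]],[[0.01,0,-0.7],[0,0,0]],[[0.01,0,-0.7],[0,0,0]]]'
python3 plan.py .5167 -.2420 -0.0158 -2.75
```

```text
t: 19.82
position: [0.494, -0.241, -0.0151]
eef_rot: [-173.8, 89.8, 3.6]
ft_force: [0.8, -0.3, -3.2]
grip_width: 0.32
t 19.82 pos [ 0.494  -0.241  -0.0151] yaw-ish 177.32 tilt 0.15 grip 0.32 F [ 0.8 -0.3 -3.2]
flip 180 shift [ 0.008 -0.001 -0.227] turn [ 0.0002 -0.0004  0.    ] deg [ 0.1 -0.2  0. ]
```

```bash
python3 -m crank '[[[0.01,0,-0.03],[0,0,0]],[[0.01,0,-0.06],[0,0,0]],[[0.01,0,-0.08],[0,0,0]],[[0.01,0,-0.1],[0,0,0]],[[0.01,0,-0.12],[0,0,0]],[[0.01,0,-0.14],[0,0,0]],[[0.01,0,-0.16],[0,0,0]],[[0.01,0,-0.16],[0,0,0]]]'
cat > lift.py <<'E'
from h import *
from station import grab_frame,bot
import sys
np.set_printoptions(precision=4,suppress=True)
o=np.array([.6218,-.247]); a=np.radians(-2.75); X=np.array([np.cos(a),np.sin(a)]);Y=np.array([-X[1],X[0]])
for n in("top","scene"):
    im,d=grab_frame(n); cv2.imwrite(f"pics/{n}_{sys.argv[1]}.png",im); np.save(f"pics/{n}_{sys.argv[1]}.npy",d)
    P=cloud(n,d); bx=(P[...,:2]-o)@X; by=(P[...,:2]-o)@Y
    m=(abs(bx)<.066)&(abs(by)<.066)&(P[...,2]>.029)&(P[...,2]<.041)
    q=np.c_[bx[m],by[m],np.ones(m.sum())]; z=P[m][:,2]; co=np.linalg.lstsq(q,z,rcond=None)[0]
    for _ in range(3):
        r=abs(q@co-z); k=r<.003; co=np.linalg.lstsq(q[k],z[k],rcond=None)[0]
    print(n,m.sum(),k.sum(),"pitch deg",np.degrees(-co[0]),"roll",np.degrees(co[1]),"front top z",co[2]-.07*co[0],"rear",co[2]+.07*co[0])
E
python3 lift.py p1; python3 plan.py .5167 -.2420 -0.0158 -2.75
```

```text
t: 20.48
position: [0.5066, -0.242, -0.0159]
eef_rot: [1.4, 89.8, 178.6]
ft_force: [-13.2, 1.5, 13.6]
grip_width: 0.323
top 1278 1059 pitch deg -0.028638436291347144 roll 0.15174610328892726 front top z 0.03317718806300916 rear 0.03324716496383608
scene 478 386 pitch deg -0.23782780646177615 roll 0.0695639759605411 front top z 0.0321775679007649 rear 0.03275869085934244
t 20.58 pos [ 0.5066 -0.2421 -0.0159] yaw-ish 177.26 tilt 0.15 grip 0.326 F [-13.5   1.   13.3]
flip 180 shift [-0.001 -0.005 -0.101] turn [ 0.      0.0004 -0.    ] deg [ 0.   0.2 -0. ]
```

```bash
python3 -m crank '[[[0,0,-0.03],[0,0,0]],[[0,0,-0.05],[0,0,0]],[[0,0,-0.07],[0,0,0]],[[0,0,-0.09],[0,0,0]],[[0,0,-0.11],[0,0,0]],[[0,0,-0.11],[0,0,0]]]'
python3 lift.py p2; python3 plan.py .5167 -.2420 -0.0158 -2.75
```

```text
t: 21.08
position: [0.5128, -0.2426, -0.016]
eef_rot: [0.8, 89.4, 178.0]
ft_force: [-16.2, 2.9, 16.4]
grip_width: 0.325
top 1167 956 pitch deg 0.958534334818925 roll -0.1677448490018054 front top z 0.03528817628278194 rear 0.032946035063741386
scene 490 401 pitch deg 0.49873087196553567 roll 0.24335056387839207 front top z 0.03397601841610079 rear 0.032757389004501064
t 21.18 pos [ 0.5129 -0.2427 -0.0159] yaw-ish 177.19 tilt 0.58 grip 0.32 F [-15.7   1.8  16.5]
flip 180 shift [-0.002 -0.009 -0.038] turn [-0.0002  0.0016 -0.    ] deg [-0.1  0.6 -0. ]
```

Lift so far is about 2 mm, read as the change in front-edge height in both views. I'll push on.

```bash
python3 -m crank '[[[0,0,-0.03],[0,0,0]],[[0,0,-0.05],[0,0,0]],[[0,0,-0.07],[0,0,0]],[[0,0,-0.09],[0,0,0]],[[0,0,-0.1],[0,0,0]],[[0,0,-0.1],[0,0,0]]]'
python3 lift.py p3; python3 plan.py .5167 -.2420 -0.0158 -2.75
```

```text
t: 21.68
position: [0.5175, -0.2432, -0.016]
eef_rot: [0.9, 88.9, 178.0]
ft_force: [-19.0, 3.0, 20.0]
grip_width: 0.325
top 1059 864 pitch deg 1.1958602217438519 roll -0.06677177409742312 front top z 0.03617416269536577 rear 0.033252124938537415
scene 484 385 pitch deg 1.3568690311622735 roll -0.16716215084819633 front top z 0.03591047041698009 rear 0.03259501392128228
t 21.78 pos [ 0.5175 -0.2432 -0.016 ] yaw-ish 177.13 tilt 1.07 grip 0.322 F [-19.5   2.5  19.5]
flip 180 shift [-0.002 -0.012  0.008] turn [-0.0003  0.003  -0.    ] deg [-0.1  1.1 -0. ]
```

Run:
```python
from h import *
im=cv2.imread("pics/scene_p3.png");a=im[125:215,225:375]; cv2.imwrite("pics/c9s.png",cv2.resize(a,None,fx=5,fy=5,interpolation=cv2.INTER_CUBIC))
im=cv2.imread("pics/top_p3.png");a=im[150:260,340:480]; cv2.imwrite("pics/c9t.png",cv2.resize(a,None,fx=5,fy=5,interpolation=cv2.INTER_CUBIC))
np.set_printoptions(precision=4,suppress=True)
P=cloud("top",np.load("pics/top_p3.npy"));P0=cloud("top",np.load("pics/top0.npy"))
for n,uv in dict(jar=(320,240),tubeA=(295,145),tubeB=(360,147),brush=(489,205),col=(176,289),tubeC=(483,271)).items():
    i0=cv2.imread("pics/top0.png")[uv[1]-16:uv[1]+16,uv[0]-16:uv[0]+16]; i1=im[uv[1]-26:uv[1]+26,uv[0]-26:uv[0]+26]
    r=cv2.matchTemplate(i1,i0,cv2.TM_CCOEFF_NORMED); print(n,np.array(cv2.minMaxLoc(r)[3])-10,r.max().round(2))
# gripper body lowest points above plate & wedge level
for n in("scene",):
    S=cloud(n,np.load("pics/scene_p3.npy")); o=np.array([.6218,-.247]); a=np.radians(-2.75); X=np.array([np.cos(a),np.sin(a)]);Y=np.array([-X[1],X[0]])
    bx=(S[...,:2]-o)@X; by=(S[...,:2]-o)@Y; z=S[...,2]
    m=(bx>-.20)&(bx<-.055)&(abs(by)<.11)&(z>.08)&(z<.3); print("body min z",z[m].min(),"max bx",bx[m].max())
```

```text
jar [0 0] 0.99
tubeA [0 0] 0.99
tubeB [0 0] 0.99
brush [0 0] 0.98
col [0 0] 1.0
tubeC [1 5] 0.27
body min z 0.08380099459721191 max bx -0.05500174563236512
```

View pics/c9s.png

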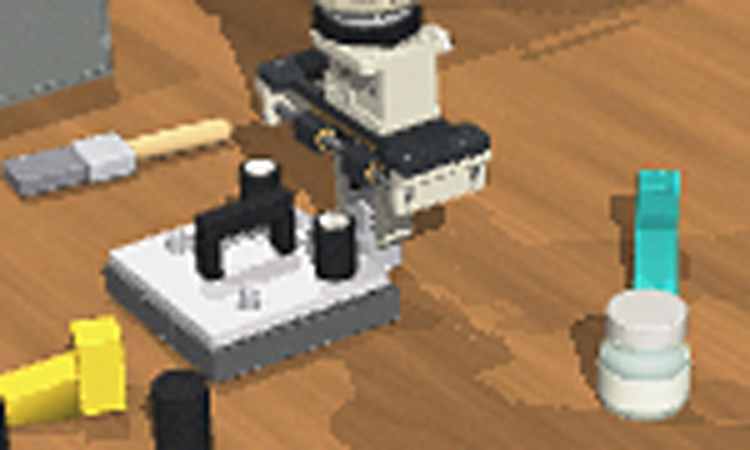

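View pics/c9t.png

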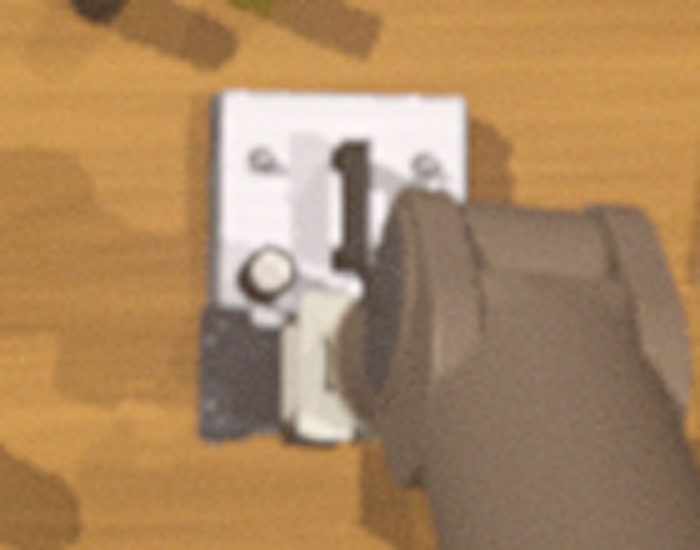

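Final state: plate front lifted about 3 mm, rear down, wedge gripped in the slot, pose steady. In the scene view the gripper body is in front of and above the left tube, clear of the plate. Handing in.

Run:
```python
from station import bot
s=bot.read_state(); print(s["t"],s["position"],s["ft_force"],s["grip_width"]); print(bot.job_done())
```

```text
21.7833 [ 0.51745349 -0.24321488 -0.01602645] [-19.48177948   2.48724977  19.46643525] 0.3222286212733715
the job is handed in; nothing more can be done
None
```

I handed the job in at 21.8 s. The plate is on the pins, and the wedge is in the slot, still gripped, with the plate's front edge about 3 mm up. No verdict was reported.

- **Placing the plate:** My first grasp closed above the handle, because the reported tool height reads about 36 mm lower than the real fingertips. I measured that offset in the scene view and allowed for it from then on. I then lowered the plate over both pins and let go. Both views showed it flush, with its top at 33 mm and a slope under 0.15°. The pins showed in the holes and the tubes faced the slot mouth.
- **Wedging:** I pushed the grey steel wedge in along the bench. The last images put the front edge about 3 mm up (2.9 mm from the top view, 3.3 mm from the scene view), with the rear edge down. The wedge pushes back with about 19 N, and the grip opening of 0.322 matches its 30 mm block. The pose was steady between readings.
- **Other things:** The jar, brush, collar, tube_a and tube_b had not moved in the top view.

**Not confirmed:**
- The arm hid tube_c in the last top view, so that match failed. It was standing in the scene view before the push.
- I did not measure the spatula at the end.
- I did not measure the wedge's own angle directly. The tool tilted about 1° under the push, well inside the 7° allowed.
- I judged the robot clear of the plate by eye from the pictures; it was not a contact reading.

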